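# Load two round cells into the cell tester

## Robot

A 6-joint arm with a two-finger parallel gripper is mounted at the origin on the work surface. World frame = base frame: x ahead of the robot, y to its left, z up, the work surface at z = 0. Lengths are in m, angles in rad, forces in N, time in s.
With the tool pointing down it reaches from about 0.35 to 0.975 m from the base axis. Payload 4.9 kg.
Tool frame: the origin (TCP) lies at the very end of the fingers, on their centre line; the grasp point (between the pads) lies 19 mm behind it; z points along the fingers, y is the line along which they close (so a half turn about z gives the same grasp; the last joint's range is limited). The gripper opens to 85 mm and grips with 20 to 120 N. Pads are 22 mm wide; open, the fingers measure 114 mm over their backs; the gripper's body (76 mm by 85 mm) begins 54 mm behind the grasp point. The pads swing forward as they close: fully open they stand 13 mm farther back than shut.
Start: joints at [-1.333, 0.053, 1.613, -0, 1.476, -0.119], TCP at [0.218, -0.586, 0.231] pointing down, gripper open.
Joint ranges: [-3.01, 3.01], [-1.01, 2.22], [0.06, 2.58], [-1.02, 4.17], [0.09, 2.62], [-3.14, 3.14]. Speed limits (rad/s): [2.57, 2.57, 3.14, 3.14, 3.14, 3.14].

## Interface

Orientations are given as a rotation vector (axis times angle).
In Python, from station import ctrl gives the robot as it stands. The module is installed in compiled form; this text tells all that it offers.
- The arm moves only by the tool jog_arm, never from a script. Its argument "steps" is a list of rows, each an object with "delta_rot": the turn, a rotation vector about the tool's x, y, z in degrees, a list of three; "linear": the shift along the tool's x, y, z in m, a list of three; "grip": the finger opening in m, from 0 to 0.0854. In form: [{"delta_rot": [rx, ry, rz], "linear": [x, y, z], "grip": grip}, ...]. A call has 1 to 10 rows; each row shifts and turns the commanded pose from where the row before left it, along the tool's axes as they then stand; what a row does not reach is not made up. A row lasts 1/10 s, in which the tool goes at most 50 mm and 8.59 degrees, less where a joint would pass 70% of its speed; a pose out of reach is approached as far as the arm can. A call with a gripper value outside its range is refused whole. The fingers move at their own pace and stop on an object; "newtons" is the grip in N (left out, the last holds). Time passes only in rows, so rows that do not move let the fingers close. It gives the time, the measured TCP pose, the force, the opening and the grip force at its end, in the units of the state.
- ctrl.get_obs(): the state, without advancing time (a new reading comes with each control period).
- ctrl.get_image(name): name is "side" or "top"; returns (picture, depth): 384x512x3 uint8, red, green, blue; 384x512 float32, m along the optical axis (not along the pixel's ray), 0 where there is no reading.
- ctrl.camera_info(name): a dict with "camera_matrix" (3x3 intrinsics, pixels), "distortion" ([k1, k2, p1, p2, k3] as OpenCV has them; the pictures are not rectified), "R" (3x3) and "t" (3): a world point X has camera coordinates R X + t. Camera axes: x right, y down, z forward; pixel columns grow to the right and rows downward; lengths in m; the calibration is good to about 2 mm. A picture is of the moment at which its call begins. camera_info takes no time and is no camera call.
- ctrl.finish_job(): hands the job in; it is judged then, once.
The state is a dict: "t": time; "q": joint angles; "dq": joint speeds; "effort": joint torques, N m; "tool_pos": TCP position; "tool_rot": TCP orientation; "contact_force": force on the tool from outside, world axes, zero at the start; "wrist_torque": the same for the moment, N m; "opening": finger opening in m; "grip_force": force on a finger pad.
Only numpy, scipy, OpenCV 4.12 (cv2) and the standard library are available. Lean on these libraries where they do the work, as an engineer would, in place of code of your own. Each camera call takes 0.05 s, during which the arm holds its last target. There are 200 camera calls.

## Task

Turn the tester's dial fully anticlockwise to its off stop first; only then lay the two tall cells, now standing on the bench, into the tester's two V cradles, one in each. Each must lie fully home in both its V notches, with the small nub of its top end against the fixed brass contact and its flat end holding the sprung steel plate back; push the plates back gently, never hard against the end of their travel. Leave the short cell and the other things on the bench where they are.

Things in the scene. Friction and masses are not known exactly. Their poses are not given: they have to be found in the camera images.
- cell1_center (a point): Centre (half-way up, on the axis) of a tall round cell with a blue sleeve and steel ends, 33 mm in diameter, 91 mm long over all, 0.16 to 0.3 kg, standing upright on the bench. Its own z axis runs along the cell from the flat (minus) end to the nub (plus) end, so it points up at the start. Its turn about that axis means nothing.
- cell1_plus (a point): Tip of the nub of that cell: the nub is a steel button 12 mm in diameter and 2 mm high in the middle of the plus end (with a white ring round it), 45.5 mm from the centre. Same axes as the cell.
- cell2_center (a point): Centre of the second tall cell, the same as the first in every way.
- cell2_plus (a point): Tip of the nub of the second tall cell.
- cradle1 (a point): One of the two cradles: where the centre of a rightly seated cell lies, 60 mm above the bench, 44 above the black deck. x runs level along the cradle from sprung plate to fixed contact (away from the robot, within 0.3 rad), y across it towards the control box, z up. A cradle is two grey ribs 7 mm thick, 34 mm either side of this point along x; between them is free space for fingers, 61 mm, down to the deck.
- contact1 (a point): Middle of the face of the first cradle's fixed brass contact, 45.5 mm from the cradle point along its x: the nub's tip belongs here. The contact's grey block rises only 5 mm above the cell's axis, so a cell can be held above it, lower side clear, and moved along the cradle.
- plate1 (a joint): Travel in m of the first cradle's sprung steel plate, which takes the cell's flat end: 0 at rest, growing to 0.012 as it is pushed back (against the cradle's x). It needs about 3 N to start and 0.3 N more per mm. At rest its face is 85 mm from the fixed contact, 6 mm too near for a cell; with a cell in, it reads 0.006 and presses the nub onto the fixed contact by itself.
- plate1_face (a point): Face of the first sprung plate, at the height of the cell's axis; the plate is 28 mm wide and rises 26 mm above this point, so it can be pushed back by a cell held above its seat. Axes as the cradle's.
- cradle2 (a point): The other cradle, 110 mm from the first along y, next to the control box; same build and axes. Each rib has a 90-degree V notch whose upper edges stand 18 mm to either side of the cell's axis and 5 mm below it. The tester, about 157 by 255 mm with its control box, is fixed to the bench. A cell let go may hang up to 2 mm out on one flank, pinched by the contacts; a light press from above (5 N) sends it home.
- contact2 (a point): Middle of the face of the second cradle's fixed brass contact.
- plate2 (a joint): Travel in m of the second cradle's sprung plate, as the first.
- plate2_face (a point): Face of the second sprung plate.
- dial (a joint): Angle in rad of the dial on the flat top of the tester's control box: 0 is fully anticlockwise seen from above, against the off stop; it grows clockwise, to 4.7. It turns easily (0.03 N m) and stays where it is left.
- dial_grip (a point): On the dial's vertical axis, at the height to grip (67 mm above the bench), turning with the dial. The dial has a black bar to grip, along its own x: 34 mm long, 14 mm wide, from 44 to 74 mm above the bench, on a disc 36 mm in diameter.
- stub_center (a point): Centre of a short cell, 33 mm in diameter and 61 mm tall, like the tall ones but for its height, standing on the bench; not for use.
- breadboard: Breadboard, 110 by 190 by 21 mm, lying on the bench beyond the work; to be left alone. Origin: centre of its underside.
- powerbank: Black power bank, 65 by 140 by 24 mm, lying on the bench; to be left alone. Origin: centre of its underside.
- spool: Spool, 52 mm in diameter and 40 mm tall, standing on the bench; to be left alone. Origin: centre of its underside.

How it is judged:
By the outcome, as a careful person would: the job done as asked, in the order asked, and still so for the second after the job is handed in, with the robot touching nothing.
It also fails if it takes over 72 s, if anything falls off the work surface, if the arm or the gripper's body presses on something with over 40 N, if the wrist force passes 120 N, or if a joint passes its speed limit or range.

## Working session

There is one attempt and no reset: what is moved stays moved. The work goes in short steps, Python scripts to look and compute and a tool call to move; the robot and the scene stay as the last step left them, time stands still between calls to the robot, and variables do not carry over. Pictures are saved under pics/ and viewed, at most 11 in all, crops included, and the job is handed in when it is done.

Besides the shell and the picture viewer there is one more tool, called after "Emit:" as name(argument=value, ...) on one line, values as JSON. jog_arm: Moves the arm, as the interface text tells. Its arguments: {"type":"object","properties":{"steps":{"type":"array"},"newtons":{"type":"number"}},"required":["steps"]}

```bash
mkdir -p pics; cat > h.py <<'E'
import numpy as np, cv2
from station import ctrl
def cap(name,tag):
    im,d=ctrl.get_image(name); np.savez(f'{tag}.npz',im=im,d=d)
    cv2.imwrite(f'pics/{tag}.png',im[:,:,::-1]); return im,d
def world(name,uv,depth):
    c=ctrl.camera_info(name); uv=np.array(uv,float).reshape(-1,1,2)
    n=cv2.undistortPoints(uv,np.array(c['camera_matrix']),np.array(c['distortion']))[:,0]
    P=np.c_[n,np.ones(len(n))]*np.array(depth).reshape(-1,1)
    return (P-np.array(c['t']))@np.array(c['R'])
def cloud(name,d):
    v,u=np.mgrid[:d.shape[0],:d.shape[1]]
    return world(name,np.stack([u,v],-1).reshape(-1,2),d.reshape(-1)).reshape(*d.shape,3)
E
python3 - <<'E'
from h import *
for n in('top','side'):
    im,d=cap(n,n+'0'); c=ctrl.camera_info(n); print(n,-np.array(c['R']).T@c['t'],c['camera_matrix'][0],np.array(c['R']).round(2).tolist())
o=ctrl.get_obs(); print(o['t'],o['tool_pos'],o['tool_rot'],o['opening'])
a=[cv2.imread(f'pics/{n}0.png') for n in('top','side')]
E
```

```text
top [0.51419446 0.07912398 0.9535691 ] [398.96506219   0.         253.36736122] [[0.01, -1.0, 0.0], [-0.99, -0.01, -0.13], [0.13, -0.0, -0.99]]
side [ 0.3819409  -0.49835288  0.56793635] [364.4725488    0.         262.45866955] [[0.92, -0.4, -0.0], [-0.23, -0.53, -0.81], [0.32, 0.75, -0.58]]
0.1 [ 0.21814393 -0.585096    0.2301682 ] [-3.08991659e+00 -5.57153372e-01  2.08370402e-04] 0.08543513647067809
```

View pics/top0.png

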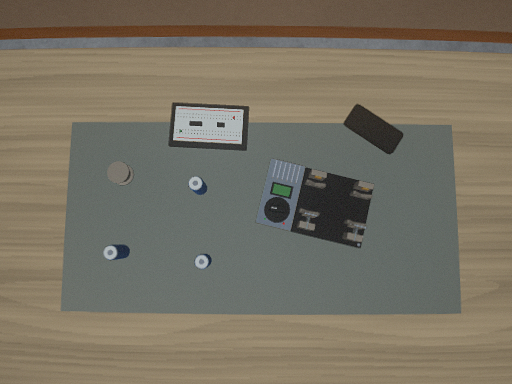

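View pics/side0.png

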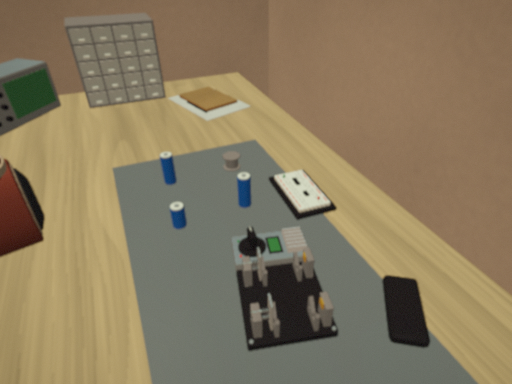

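The top view shows cells at about (196,184), (111,252) and (202,262). The last is the stub, which looks short in the side view at (178,215). The tester spans about (258–373,160–246), with the dial near (277,209).

```bash
python3 - <<'E'
from h import *
t=np.load('top0.npz'); W=cloud('top',t['d'])
for n,(u,v) in dict(c1=(196,184),c2=(111,252),stub=(202,262),spool=(120,173)).items():
    p=W[v-15:v+16,u-15:u+16].reshape(-1,3); zt=np.percentile(p[:,2],99.5)
    q=p[(p[:,2]>0.03)]; zt=np.median(np.sort(q[:,2])[-60:]) if len(q)>60 else zt
    s=q[abs(q[:,2]-zt)<0.006]; (cx,cy),r=cv2.minEnclosingCircle(s[:,:2].astype(np.float32))
    print(n,zt,s.mean(0).round(4),cx,cy,r,len(s),'bench',np.median(p[p[:,2]<0.02,2]))
a=cv2.resize(t['im'][150:255,250:380,::-1],None,fx=6,fy=5.7,interpolation=cv2.INTER_CUBIC); cv2.imwrite('pics/topc.png',a[:, :])
s=np.load('side0.npz')
cv2.imwrite('pics/sidec.png',cv2.resize(s['im'][220:350,225:345,::-1],None,fx=4.6,fy=4.6,interpolation=cv2.INTER_CUBIC))
z=W[150:255,250:380,2]; cv2.imwrite('pics/z.png',cv2.resize(np.clip(z*255/0.1,0,255).astype(np.uint8),None,fx=6,fy=5.7,interpolation=cv2.INTER_NEAREST))
E
```

```text
c1 0.09160635444809659 [0.6358 0.2067 0.0899] 0.6365371346473694 0.2071235179901123 0.01627894677221775 172 bench 0.0014767803816777177
c2 0.09168651522128848 [0.4846 0.3871 0.0899] 0.4848962724208832 0.38851210474967957 0.016348078846931458 169 bench 0.0015697200003453203
stub 0.061545530444272245 [0.4645 0.1932 0.0597] 0.464356005191803 0.19350802898406982 0.016300812363624573 170 bench 0.001418197769661344
spool 0.04307179123356822 [0.6685 0.3964 0.0407] 0.6696538329124451 0.3962136209011078 0.027180897071957588 378 bench 0.0021425500013867787
```

View pics/topc.png

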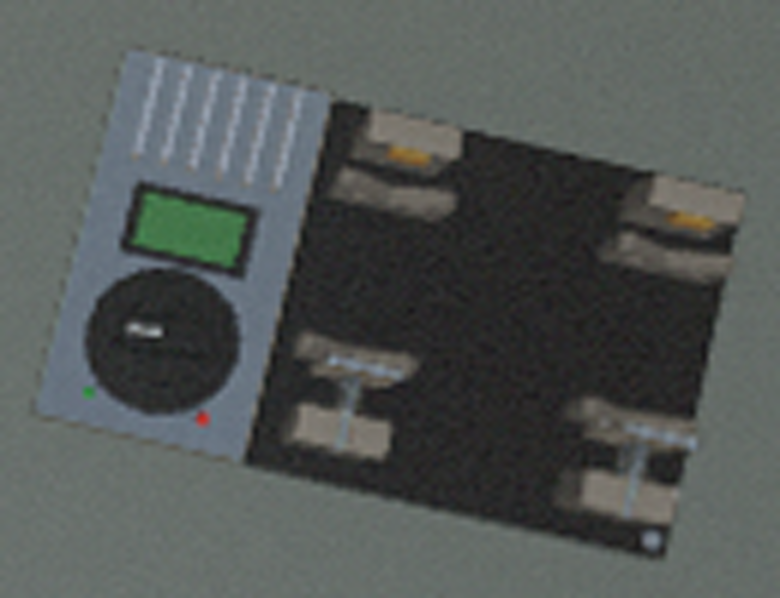

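View pics/sidec.png

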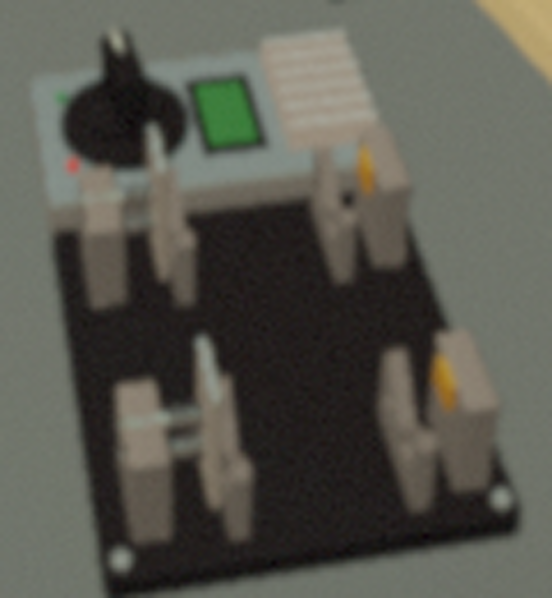

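The top crop shows the dial's white mark left of centre, at (144,330) against a dial centre of (162,340). The green dot is at (90,392), which is the anticlockwise (off) end. Plate tops are near (365,367) and (660,433), and the brass contacts near (410,157) and (690,222). The side crop confirms this layout, with the plates on the robot side. Next I'll fit the tester pose from the depth.

```bash
python3 - <<'E'
from h import *
from scipy.ndimage import label
for n,box in(('top',(150,255,250,380)),('side',(220,350,225,345))):
    t=np.load(n+'0.npz'); W=cloud(n,t['d']); v0,v1,u0,u1=box; Z=W[v0:v1,u0:u1]
    print(n,'deck z',np.percentile(Z[...,2],[5,25,50,75,95,99.5]).round(4))
    for lo,hi in((.069,.1),(.06,.0685),(.05,.0585),(.038,.048)):
        L,k=label((Z[...,2]>lo)&(Z[...,2]<hi))
        for i in range(1,k+1):
            p=Z[L==i]
            if len(p)>7:
                (c,s,a)=cv2.minAreaRect(p[:,:2].astype(np.float32)); m=np.argwhere(L==i).mean(0)
                print(lo,len(p),p.mean(0).round(4),'rect',np.round(c,4),np.round(s,4),round(a,1),'uv',(m[::-1]+[u0,v0]).round(1))
# colour marks, top
def pw(u,v,z):
    a=world('top',[[u,v]]*2,[.5,1.2]); f=(z-a[0,2])/(a[1,2]-a[0,2]); return (a[0]+f*(a[1]-a[0]))[:2].round(4)
for nm,u,v,z in(('green',90,392,.044),('red',203,418,.044),('white',144,330,.074),('disc',162,340,.047),('brass2',408,152,.065),('brass1',688,216,.065),('boxTL',128,50,.042),('boxTR',330,98,.042),('boxBL',38,412,.042),('boxBR',246,462,.042),('deckTR',745,190,.016),('deckBR',663,556,.016),('screwBR',651,540,.016),('pl2L',328,358,.086),('pl2R',406,375,.086),('pl1L',625,424,.086),('pl1R',697,443,.086),('blk2',392,430,.05)):
    print(nm,pw(250+u/6-.4,150+v/5.7-.4,z))
E
```

```text
top deck z [-0.0007  0.0015  0.0144  0.0281  0.0608  0.0902]
0.069 97 [0.5831 0.025  0.074 ] rect [0.5833 0.025 ] [0.034  0.0138] 84.2 uv [277.6 208.2]
0.069 34 [ 0.5696 -0.0457  0.0843] rect [ 0.5697 -0.0466] [0.0278 0.0039] 76.5 uv [310.3 214.2]
0.069 35 [ 0.5437 -0.1513  0.0831] rect [ 0.5439 -0.1518] [0.0276 0.0038] 76.3 uv [358.5 226.3]
0.06 101 [ 0.6628 -0.0692  0.0649] rect [ 0.6624 -0.0686] [0.0352 0.0161] 76.6 uv [319.  173.6]
0.06 108 [ 0.6374 -0.1738  0.065 ] rect [ 0.6372 -0.1741] [0.0365 0.0165] 77.5 uv [365.2 185. ]
0.06 127 [ 0.5502 -0.0416  0.0629] rect [ 0.5541 -0.0428] [0.0359 0.029 ] 77.8 uv [307.2 223.5]
0.06 123 [ 0.5229 -0.1464  0.0631] rect [ 0.5271 -0.1474] [0.0359 0.0283] 76.1 uv [354.2 236. ]
0.05 14 [ 0.6472 -0.0476  0.0536] rect [ 0.6472 -0.048 ] [0.01   0.0053] 89.4 uv [308.9 181.1]
0.05 12 [ 0.6391 -0.0816  0.0538] rect [ 0.6394 -0.081 ] [0.0072 0.0068] 10.8 uv [323.8 184.7]
0.05 13 [ 0.6213 -0.1518  0.0536] rect [ 0.6211 -0.152 ] [0.009  0.0052] 63.2 uv [354.5 192.6]
0.05 14 [ 0.6135 -0.1877  0.0532] rect [ 0.6138 -0.1879] [0.0089 0.007 ] 68.3 uv [370.1
[... 4983 characters left out ...]
38 13 [ 0.5395 -0.1659  0.043 ] rect [ 0.5392 -0.1657] [0.0019 0.0051] 28.1 uv [271.1 322.7]
0.038 36 [ 0.5151 -0.1647  0.0432] rect [ 0.5149 -0.1644] [0.0027 0.0132] 67.4 uv [257.2 327.2]
0.038 17 [ 0.5455 -0.1762  0.0428] rect [ 0.5456 -0.1763] [0.0018 0.0074] 87.1 uv [277.1 326.6]
green [0.5621 0.0529]
red [0.552 0.01 ]
white [0.5847 0.034 ]
disc [0.5829 0.0257]
brass2 [ 0.6566 -0.066 ]
brass1 [ 0.6318 -0.1715]
boxTL [0.7018 0.0385]
boxTR [ 0.6824 -0.0398]
boxBL [0.5541 0.0726]
boxBR [ 0.5346 -0.0064]
deckTR [ 0.6494 -0.2086]
deckBR [ 0.4974 -0.1717]
screwBR [ 0.5039 -0.1672]
pl2L [ 0.5734 -0.0323]
pl2R [ 0.567  -0.0606]
pl1L [ 0.5486 -0.1403]
pl1R [ 0.5415 -0.1665]
blk2 [ 0.5474 -0.0608]
```

Emit:
jog_arm(steps=[{"delta_rot": [0,0,0],"linear": [0.03,0,0],"grip": 0.05},{"delta_rot": [0,8,0],"linear": [0.03,-0.04,0],"grip": 0.05},{"delta_rot": [8,0,0],"linear": [0.02,-0.04,0],"grip": 0.05}])

```text
t: 0.4
tool_pos: [0.2637, -0.4783, 0.2308]
tool_rot: [-2.916, -0.538, -0.168]
contact_force: [0.2, 0.1, -0.5]
opening: 0.05
grip_force: 0.0
```

The tester pose is good: cradle x is at −13.5°. cradle1 is about (0.584,−0.163), cradle2 about (0.6095,−0.0565), and the dial about (0.5825,0.0247) with its bar at 84° and off near 121–127°. I'll write a jog-row planner next and go to the dial.

```bash
cat >> h.py <<'E'
from scipy.spatial.transform import Rotation as Ro
import json,os
def pose():
    o=ctrl.get_obs(); L=json.load(open('log.json')) if os.path.exists('log.json') else []
    L.append([list(map(float,o[k])) for k in('q','tool_pos','tool_rot')]); json.dump(L,open('log.json','w'))
    return np.array(o['tool_pos']),Ro.from_rotvec(o['tool_rot']),o
def frame(z,x):
    z=np.array(z,float);z/=np.linalg.norm(z); x=np.array(x,float); x-=z*(x@z); x/=np.linalg.norm(x)
    return Ro.from_matrix(np.c_[x,np.cross(z,x),z])
def down(deg): a=np.radians(deg); return frame([0,0,-1],[np.cos(a),np.sin(a),0])
def rows(p,R,p2,R2,n,grip):
    rv=(R.inv()*R2).as_rotvec(degrees=True)/n; dp=(np.array(p2)-p)/n; Q=R; out=[]
    for i in range(n):
        out.append({"delta_rot":[round(x,1) for x in rv],"linear":[round(x,4) for x in Q.inv().apply(dp)],"grip":grip}); Q=Q*Ro.from_rotvec(rv,degrees=True)
    print(json.dumps(out))
E
python3 - <<'E'
from h import *
p,R,o=pose(); print(o['q'],o['contact_force'],o['wrist_torque'])
rows(p,R,[.5825,.0247,.15],down(84),10,0.04)
E
```

```text
[-1.2715006  -0.04180936  1.71844632  0.13213908  1.62319979 -0.06929553] [ 0.15630895  0.07503072 -0.52856582] [-0.06523506  0.01105266  0.04417214]
[{"delta_rot": [-0.3, -1.2, -6.3], "linear": [0.0457, -0.0335, 0.0199], "grip": 0.04}, {"delta_rot": [-0.3, -1.2, -6.3], "linear": [0.0495, -0.0284, 0.0188], "grip": 0.04}, {"delta_rot": [-0.3, -1.2, -6.3], "linear": [0.0527, -0.0229, 0.0175], "grip": 0.04}, {"delta_rot": [-0.3, -1.2, -6.3], "linear": [0.0553, -0.017, 0.0163], "grip": 0.04}, {"delta_rot": [-0.3, -1.2, -6.3], "linear": [0.0571, -0.0109, 0.015], "grip": 0.04}, {"delta_rot": [-0.3, -1.2, -6.3], "linear": [0.0583, -0.0047, 0.0138], "grip": 0.04}, {"delta_rot": [-0.3, -1.2, -6.3], "linear": [0.0587, 0.0017, 0.0126], "grip": 0.04}, {"delta_rot": [-0.3, -1.2, -6.3], "linear": [0.0585, 0.008, 0.0113], "grip": 0.04}, {"delta_rot": [-0.3, -1.2, -6.3], "linear": [0.0575, 0.0143, 0.0102], "grip": 0.04}, {"delta_rot": [-0.3, -1.2, -6.3], "linear": [0.0558, 0.0205, 0.0091], "grip": 0.04}]
```

Emit:
jog_arm(steps=[{"delta_rot": [-0.3,-1.2,-6.3],"linear": [0.034,-0.025,0.012],"grip": 0.04},{"delta_rot": [-0.3,-1.2,-6.3],"linear": [0.037,-0.021,0.012],"grip": 0.04},{"delta_rot": [-0.3,-1.2,-6.3],"linear": [0.04,-0.017,0.011],"grip": 0.04},{"delta_rot": [-0.3,-1.2,-6.3],"linear": [0.042,-0.013,0.01],"grip": 0.04},{"delta_rot": [-0.3,-1.2,-6.3],"linear": [0.043,-0.008,0.01],"grip": 0.04},{"delta_rot": [-0.3,-1.2,-6.3],"linear": [0.044,-0.004,0.008],"grip": 0.04},{"delta_rot": [-0.3,-1.2,-6.3],"linear": [0.044,0.001,0.006],"grip": 0.04},{"delta_rot": [-0.3,-1.2,-6.3],"linear": [0.044,0.006,0.004],"grip": 0.04},{"delta_rot": [-0.3,-1.2,-6.3],"linear": [0.043,0.011,0.004],"grip": 0.04},{"delta_rot": [-0.3,-1.2,-6.3],"linear": [0.042,0.016,0.004],"grip": 0.04}])

```text
t: 1.4
tool_pos: [0.5045, -0.1057, 0.1972]
tool_rot: [2.32, 2.107, -0.01]
contact_force: [1.0, 0.1, 0.7]
opening: 0.0402
grip_force: 0.0
```

```bash
python3 - <<'E'
from h import *
p,R,o=pose(); print(p,R.as_rotvec(),o['q'])
rows(p,R,[.5825,.0247,.11],down(84),5,0.04)
E
```

```text
[ 0.50451487 -0.10568302  0.1971848 ] [ 2.32037989  2.10706583 -0.01001682] [-0.34598039 -0.1912502   1.90218685 -0.00914595  1.42723481 -0.24840195]
[{"delta_rot": [0.0, 0.1, 0.1], "linear": [0.0276, 0.013, 0.0172], "grip": 0.04}, {"delta_rot": [0.0, 0.1, 0.1], "linear": [0.0276, 0.013, 0.0172], "grip": 0.04}, {"delta_rot": [0.0, 0.1, 0.1], "linear": [0.0276, 0.0129, 0.0173], "grip": 0.04}, {"delta_rot": [0.0, 0.1, 0.1], "linear": [0.0276, 0.0129, 0.0173], "grip": 0.04}, {"delta_rot": [0.0, 0.1, 0.1], "linear": [0.0276, 0.0128, 0.0174], "grip": 0.04}]
```

Emit:
jog_arm(steps=[{"delta_rot": [0,0.1,0.1],"linear": [0.0276,0.013,0.0173],"grip": 0.04},{"delta_rot": [0,0.1,0.1],"linear": [0.0276,0.013,0.0173],"grip": 0.04},{"delta_rot": [0,0.1,0.1],"linear": [0.0276,0.0129,0.0173],"grip": 0.04},{"delta_rot": [0,0.1,0.1],"linear": [0.0276,0.0129,0.0173],"grip": 0.04},{"delta_rot": [0,0.1,0.1],"linear": [0.0276,0.0129,0.0173],"grip": 0.04},{"delta_rot": [0,0,0],"linear": [0,0,0],"grip": 0.04}])

```text
t: 2.0
tool_pos: [0.5814, 0.0253, 0.1065]
tool_rot: [-2.333, -2.097, 0.005]
contact_force: [-0.9, 0.4, -0.8]
opening: 0.04
grip_force: 0.0
```

```bash
python3 - <<'E'
from h import *
p,R,o=pose(); print(p,R.as_rotvec(),o['q'])
rows(p,R,[.5825,.0247,.05],down(84),3,0.04)
im,d=cap('side','s1'); cv2.imwrite('pics/s1c.png',cv2.resize(im[150:290,180:330,::-1],None,fx=4,fy=4,interpolation=cv2.INTER_CUBIC))
E
```

```text
[0.58140118 0.02528905 0.10649607] [-2.3330819  -2.09718431  0.00461776] [-8.48262353e-02  6.37969491e-02  1.81762838e+00  9.64342466e-04
  1.26544887e+00  2.12745971e-02]
[{"delta_rot": [-0.1, -0.0, -0.0], "linear": [-0.0002, 0.0005, 0.0188], "grip": 0.04}, {"delta_rot": [-0.1, -0.0, -0.0], "linear": [-0.0002, 0.0005, 0.0188], "grip": 0.04}, {"delta_rot": [-0.1, -0.0, -0.0], "linear": [-0.0002, 0.0004, 0.0188], "grip": 0.04}]
```

View pics/s1c.png

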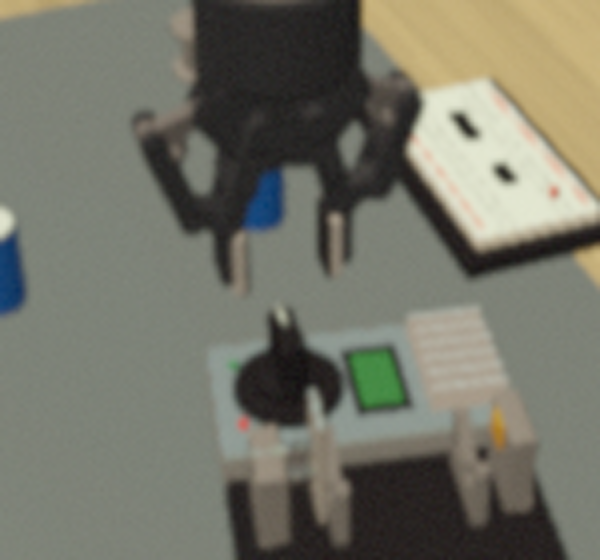

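The fingers straddle the dial bar: fingertips at about (235,285) and (335,265), bar top at (280,312). The bar is centred between them. I'll descend and grip.

Emit:
jog_arm(steps=[{"delta_rot": [-0.1,0,0],"linear": [0,0.0003,0.019],"grip": 0.04},{"delta_rot": [-0.1,0,0],"linear": [0,0.0003,0.019],"grip": 0.04},{"delta_rot": [-0.1,0,0],"linear": [0,0.0003,0.018],"grip": 0.04},{"delta_rot": [0,0,0],"linear": [0,0,0],"grip": 0.008},{"delta_rot": [0,0,0],"linear": [0,0,0],"grip": 0.008},{"delta_rot": [0,0,0],"linear": [0,0,0],"grip": 0.008},{"delta_rot": [0,0,0],"linear": [0,0,0],"grip": 0.008}], newtons=20)

```text
t: 2.75
tool_pos: [0.5824, 0.0218, 0.0545]
tool_rot: [2.338, 2.094, 0.002]
contact_force: [-5.3, -2.0, -1.3]
opening: 0.0134
grip_force: 24.8
```

Emit:
jog_arm(steps=[{"delta_rot": [0,0,-6],"linear": [0,0,0],"grip": 0.008},{"delta_rot": [0,0,-6],"linear": [0,0,0],"grip": 0.008},{"delta_rot": [0,0,-6],"linear": [0,0,0],"grip": 0.008},{"delta_rot": [0,0,-6],"linear": [0,0,0],"grip": 0.008},{"delta_rot": [0,0,-6],"linear": [0,0,0],"grip": 0.008},{"delta_rot": [0,0,0],"linear": [0,0,0],"grip": 0.008}])

```text
t: 3.35
tool_pos: [0.5843, 0.0222, 0.0545]
tool_rot: [1.714, 2.624, 0.006]
contact_force: [3.2, 0.0, -7.8]
opening: 0.0136
grip_force: 23.9
```

```bash
python3 - <<'E'
from h import *
p,R,o=pose(); print(p,R.as_rotvec(),o['q'],o['contact_force'],o['wrist_torque'],o['opening'],np.degrees(np.arctan2(*R.as_matrix()[:2,0][::-1])))
E
```

```text
[0.58429586 0.02222208 0.05450504] [1.71432618 2.62418416 0.00608441] [-8.92796788e-02  1.27134166e-01  1.84616352e+00  1.17251621e-04
  1.16023854e+00 -5.02767694e-01] [ 3.16991958  0.0207894  -7.80050348] [ 0.0257812  -0.46671711  0.04968164] 0.013595729501465151 113.68769005883132
```

Emit:
jog_arm(steps=[{"delta_rot": [0,0,-4],"linear": [0,0,0],"grip": 0.008},{"delta_rot": [0,0,-4],"linear": [0,0,0],"grip": 0.008},{"delta_rot": [0,0,0],"linear": [0,0,0],"grip": 0.008}])

```text
t: 3.65
tool_pos: [0.5847, 0.0225, 0.0546]
tool_rot: [1.529, 2.735, 0.006]
contact_force: [5.3, 0.7, -8.6]
opening: 0.0135
grip_force: 23.7
```

```bash
python3 - <<'E'
from h import *
p,R,o=pose(); print(p,R.as_rotvec(),o['contact_force'],o['wrist_torque'],o['opening'],np.degrees(np.arctan2(*R.as_matrix()[:2,0][::-1])))
E
```

```text
[0.58471411 0.02245976 0.05455193] [1.52922307 2.73521464 0.00643938] [ 5.25896362  0.71107463 -8.59209855] [ 0.15772305 -0.90037568  0.03547153] 0.013467897035229553 121.58097459097777
```

Emit:
jog_arm(steps=[{"delta_rot": [0,0,-4],"linear": [0,0,0],"grip": 0.008},{"delta_rot": [0,0,-4],"linear": [0,0,0],"grip": 0.008},{"delta_rot": [0,0,0],"linear": [0,0,0],"grip": 0.008}])

```text
t: 3.95
tool_pos: [0.5851, 0.0228, 0.0546]
tool_rot: [1.335, 2.834, 0.007]
contact_force: [6.8, 1.4, -10.1]
opening: 0.0135
grip_force: 23.5
```

```bash
python3 - <<'E'
from h import *
p,R,o=pose(); print(p,R.as_rotvec(),o['contact_force'],o['wrist_torque'],o['opening'],np.degrees(np.arctan2(*R.as_matrix()[:2,0][::-1])))
E
```

```text
[0.58509629 0.02276292 0.05457278] [1.3346146  2.83428912 0.00702911] [  6.76567261   1.3629235  -10.13997518] [ 0.32851591 -1.06383884  0.0368959 ] 0.013453907174465048 129.56888241671749
```

Emit:
jog_arm(steps=[{"delta_rot": [0,0,-4],"linear": [0,0,0],"grip": 0.008},{"delta_rot": [0,0,-4],"linear": [0,0,0],"grip": 0.008},{"delta_rot": [0,0,0],"linear": [0,0,0],"grip": 0.008}])

```text
t: 4.25
tool_pos: [0.5855, 0.0231, 0.0546]
tool_rot: [1.133, 2.919, 0.008]
contact_force: [8.5, 2.1, -11.5]
opening: 0.013
grip_force: 23.3
```

```bash
python3 - <<'E'
from h import *
p,R,o=pose(); print(p,R.as_rotvec(),o['contact_force'],o['wrist_torque'],o['opening'],np.degrees(np.arctan2(*R.as_matrix()[:2,0][::-1])))
im,d=cap('side','s2'); cv2.imwrite('pics/s2c.png',cv2.resize(im[190:290,200:330,::-1],None,fx=5,fy=5,interpolation=cv2.INTER_CUBIC))
E
```

```text
[0.58545228 0.02310055 0.05461269] [1.13346191 2.91948474 0.00765697] [  8.49621166   2.13719927 -11.52804917] [ 0.46781936 -1.31814434 -0.03120056] 0.01297728772106951 137.56184530047693
```

View pics/s2c.png

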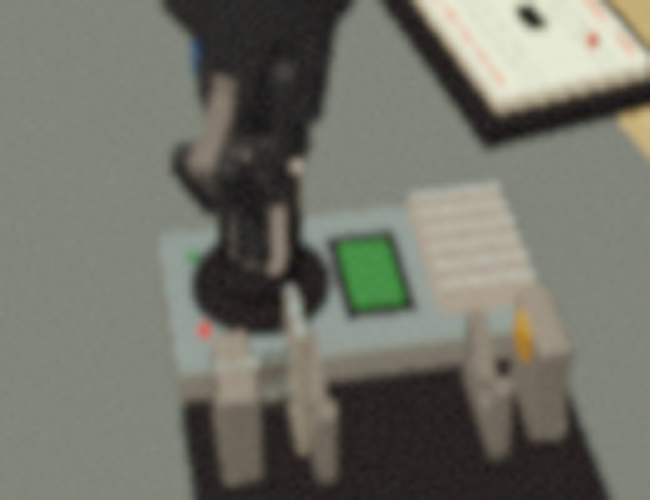

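The picture shows the fingers gripping the bar at about (265,240), with the green off mark at (193,258).

Emit:
jog_arm(steps=[{"delta_rot": [0,0,-4],"linear": [0,0,0],"grip": 0.008},{"delta_rot": [0,0,0],"linear": [0,0,0],"grip": 0.008}])

```text
t: 4.5
tool_pos: [0.5856, 0.0233, 0.0546]
tool_rot: [1.031, 2.957, 0.008]
contact_force: [9.3, 3.6, -10.7]
opening: 0.0138
grip_force: 23.3
```

```bash
python3 - <<'E'
from h import *
p,R,o=pose(); print(p,R.as_rotvec(),o['contact_force'],o['wrist_torque'],o['opening'],np.degrees(np.arctan2(*R.as_matrix()[:2,0][::-1])))
E
```

```text
[0.58563786 0.02331368 0.05461603] [1.03089222 2.95678012 0.00798945] [  9.30765533   3.57185313 -10.67849357] [ 0.65915532 -1.42308586  0.00617207] 0.013761702085736871 141.55553201465486
```

Emit:
jog_arm(steps=[{"delta_rot": [0,0,0],"linear": [0,0,0],"grip": 0.05},{"delta_rot": [0,0,0],"linear": [0,0,0],"grip": 0.05},{"delta_rot": [0,0,0],"linear": [0,0,-0.04],"grip": 0.05},{"delta_rot": [0,0,0],"linear": [0,0,-0.05],"grip": 0.05},{"delta_rot": [0,0,0],"linear": [-0.03,-0.02,-0.04],"grip": 0.05},{"delta_rot": [0,0,0],"linear": [-0.04,-0.03,-0.02],"grip": 0.05},{"delta_rot": [0,0,0],"linear": [-0.04,-0.03,0],"grip": 0.05},{"delta_rot": [0,0,0],"linear": [-0.04,-0.03,0],"grip": 0.05}])

```text
t: 5.3
tool_pos: [0.6318, -0.1529, 0.2036]
tool_rot: [1.028, 2.958, 0.002]
contact_force: [1.3, 0.4, -0.2]
opening: 0.05
grip_force: 0.0
```

```bash
python3 - <<'E'
from h import *
p,R,o=pose(); print(p,R.as_rotvec(),o['q'],o['contact_force'],o['wrist_torque'])
for n,(v0,v1,u0,u1) in(('top',(150,255,250,380)),('side',(220,350,225,345))):
    im,d=cap(n,n+'2'); W=cloud(n,d); Z=W[v0:v1,u0:u1].reshape(-1,3)
    q=Z[(Z[:,2]>.068)&(Z[:,2]<.08)&(abs(Z[:,0]-.583)<.025)&(abs(Z[:,1]-.025)<.025)]
    if len(q)>9: print(n,len(q),cv2.minAreaRect(q[:,:2].astype(np.float32)))
    q=Z[(Z[:,2]>.075)&(Z[:,2]<.095)&(Z[:,1]<-.02)]; print('plates',len(q))
t=np.load('top2.npz')['im']; cv2.imwrite('pics/d2.png',cv2.resize(t[190:230,255:300,::-1],None,fx=10,fy=10,interpolation=cv2.INTER_CUBIC))
E
```

```text
[ 0.63181662 -0.15285089  0.20362422] [1.02826761e+00 2.95798277e+00 1.77537467e-03] [-3.52325393e-01  1.21927194e-01  1.58591285e+00  1.32523691e-03
  1.42379473e+00 -1.25419511e+00] [ 1.28838234  0.44915162 -0.15845729] [ 0.04870019 -0.00807166 -0.04326721]
top 97 ((0.5832643508911133, 0.024964138865470886), (0.013801343739032745, 0.0335027277469635), 51.48401641845703)
plates 55
side 99 ((0.5812687873840332, 0.024070341140031815), (0.01405438594520092, 0.03345860168337822), 51.87867736816406)
plates 96
```

View pics/d2.png

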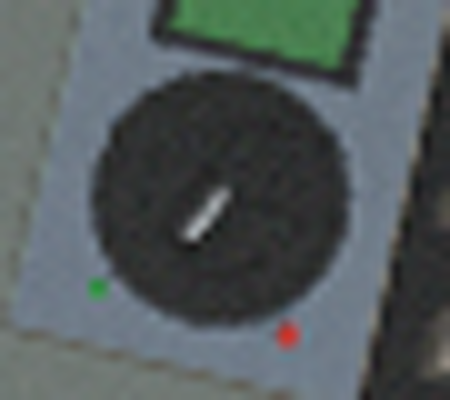

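The white mark now points down-left, from (230,190) to (185,240), and the depth puts the bar at 141.6°. It followed the tool exactly and is already past the green dot, so the stop isn't confirmed. I'll regrip and turn until it resists.

```bash
python3 - <<'E'
from h import *
p,R,o=pose(); rows(p,R,[.5825,.0245,.115],down(141.6),5,0.045); print((down(141.6).inv()*R).as_rotvec(degrees=True))
E
```

```text
[{"delta_rot": [0.0, 0.1, -0.1], "linear": [0.0304, 0.0221, 0.0172], "grip": 0.045}, {"delta_rot": [0.0, 0.1, -0.1], "linear": [0.0304, 0.0221, 0.0172], "grip": 0.045}, {"delta_rot": [0.0, 0.1, -0.1], "linear": [0.0303, 0.0222, 0.0173], "grip": 0.045}, {"delta_rot": [0.0, 0.1, -0.1], "linear": [0.0303, 0.0222, 0.0173], "grip": 0.045}, {"delta_rot": [0.0, 0.1, -0.1], "linear": [0.0302, 0.0223, 0.0173], "grip": 0.045}]
[-0.12204598 -0.46720626  0.30967068]
```

Emit:
jog_arm(steps=[{"delta_rot": [0,0.1,-0.1],"linear": [0.0304,0.0221,0.0172],"grip": 0.045},{"delta_rot": [0,0.1,-0.1],"linear": [0.0304,0.0221,0.0172],"grip": 0.045},{"delta_rot": [0,0.1,-0.1],"linear": [0.0303,0.0222,0.0173],"grip": 0.045},{"delta_rot": [0,0.1,-0.1],"linear": [0.0303,0.0222,0.0173],"grip": 0.045},{"delta_rot": [0,0.1,-0.1],"linear": [0.0303,0.0222,0.0173],"grip": 0.045},{"delta_rot": [0,0,0],"linear": [0,0,0],"grip": 0.045}])

```text
t: 6.0
tool_pos: [0.5763, 0.0343, 0.1115]
tool_rot: [-1.009, -2.966, -0.006]
contact_force: [-0.4, -0.4, -1.3]
opening: 0.0446
grip_force: 0.0
```

```bash
python3 - <<'E'
from h import *
p,R,o=pose(); print(p); rows(p,R,[.5825,.0245,.052],down(141.6),3,0.045)
E
```

```text
[0.57631556 0.03427111 0.11146606]
[{"delta_rot": [0.0, -0.2, 0.3], "linear": [-0.0038, -0.0013, 0.0198], "grip": 0.045}, {"delta_rot": [0.0, -0.2, 0.3], "linear": [-0.0038, -0.0013, 0.0198], "grip": 0.045}, {"delta_rot": [0.0, -0.2, 0.3], "linear": [-0.0037, -0.0013, 0.0198], "grip": 0.045}]
```

Emit:
jog_arm(steps=[{"delta_rot": [0,-0.2,0.3],"linear": [-0.0038,-0.0013,0.02],"grip": 0.045},{"delta_rot": [0,-0.2,0.3],"linear": [-0.0038,-0.0013,0.02],"grip": 0.045},{"delta_rot": [0,-0.2,0.3],"linear": [-0.0037,-0.0013,0.019],"grip": 0.045},{"delta_rot": [0,0,0],"linear": [0,0,0],"grip": 0.045},{"delta_rot": [0,0,0],"linear": [0,0,0],"grip": 0.045}])

```text
t: 6.5
tool_pos: [0.5868, 0.02, 0.056]
tool_rot: [1.039, 2.957, 0.001]
contact_force: [-0.0, 0.1, -0.1]
opening: 0.0452
grip_force: 0.0
```

```bash
python3 - <<'E'
from h import *
p,R,o=pose(); print(p,o['contact_force'],o['wrist_torque']); rows(p,R,[.5825,.0245,.05],down(141.6),1,0.045)
E
```

```text
[0.58681758 0.0200197  0.05600552] [-0.04018941  0.10542844 -0.12590654] [0.00420938 0.00572224 0.0365721 ]
[{"delta_rot": [0.2, 0.4, -0.3], "linear": [0.0062, 0.0008, 0.006], "grip": 0.045}]
```

Emit:
jog_arm(steps=[{"delta_rot": [0.2,0.4,-0.3],"linear": [0.0062,0.0008,0.005],"grip": 0.045},{"delta_rot": [0,0,0],"linear": [0,0,0],"grip": 0.045},{"delta_rot": [0,0,0],"linear": [0,0,0],"grip": 0.008},{"delta_rot": [0,0,0],"linear": [0,0,0],"grip": 0.008},{"delta_rot": [0,0,0],"linear": [0,0,0],"grip": 0.008},{"delta_rot": [0,0,0],"linear": [0,0,0],"grip": 0.008},{"delta_rot": [0,0,-4],"linear": [0,0,0],"grip": 0.008},{"delta_rot": [0,0,-4],"linear": [0,0,0],"grip": 0.008},{"delta_rot": [0,0,0],"linear": [0,0,0],"grip": 0.008}], newtons=30)

```text
t: 7.4
tool_pos: [0.5831, 0.0253, 0.0509]
tool_rot: [0.823, 3.031, 0.002]
contact_force: [1.4, 5.6, 2.8]
opening: 0.0132
grip_force: 33.7
```

```bash
python3 - <<'E'
from h import *
p,R,o=pose(); print(p,o['contact_force'],o['wrist_torque'],o['effort'][5],o['opening'],np.degrees(np.arctan2(*R.as_matrix()[:2,0][::-1])))
E
```

```text
[0.58305273 0.02532839 0.05085946] [1.42424997 5.57639894 2.76375215] [ 0.75707758 -0.28520787  0.0471408 ] -0.27798039838671684 0.013160550449660817 149.6120310818004
```

Emit:
jog_arm(steps=[{"delta_rot": [0,0,-4],"linear": [0,0,0],"grip": 0.008},{"delta_rot": [0,0,-4],"linear": [0,0,0],"grip": 0.008},{"delta_rot": [0,0,0],"linear": [0,0,0],"grip": 0.008}])

```text
t: 7.7
tool_pos: [0.5831, 0.0254, 0.0509]
tool_rot: [0.61, 3.08, 0.003]
contact_force: [1.6, 5.3, 2.6]
opening: 0.0134
grip_force: 33.7
```

```bash
python3 - <<'E'
from h import *
p,R,o=pose(); print(p,o['contact_force'],o['wrist_torque'],o['effort'][5],o['opening'],np.degrees(np.arctan2(*R.as_matrix()[:2,0][::-1])))
E
```

```text
[0.58311628 0.02541364 0.05085593] [1.62937961 5.3027722  2.63790327] [ 0.77245945 -0.31139677  0.03075711] -0.22356694098562002 0.013377245940131009 157.58278587614868
```

Emit:
jog_arm(steps=[{"delta_rot": [0,0,-5],"linear": [0,0,0],"grip": 0.008},{"delta_rot": [0,0,-5],"linear": [0,0,0],"grip": 0.008},{"delta_rot": [0,0,-5],"linear": [0,0,0],"grip": 0.008},{"delta_rot": [0,0,0],"linear": [0,0,0],"grip": 0.008}])

```text
t: 8.1
tool_pos: [0.5838, 0.0254, 0.051]
tool_rot: [0.21, 3.131, 0.004]
contact_force: [3.4, 4.3, 1.3]
opening: 0.0132
grip_force: 74.0
```

```bash
python3 - <<'E'
from h import *
p,R,o=pose(); print(p,o['contact_force'],o['wrist_torque'],o['effort'][5],o['opening'],np.degrees(np.arctan2(*R.as_matrix()[:2,0][::-1])))
E
```

```text
[0.58382744 0.02540566 0.05098112] [3.41225071 4.27531007 1.26709987] [ 0.75303588 -0.72638418 -1.27227932] -1.608482301235199 0.013224575307233474 172.32652601550384
```

Emit:
jog_arm(steps=[{"delta_rot": [0,0,-5],"linear": [0,0,0],"grip": 0.008},{"delta_rot": [0,0,-5],"linear": [0,0,0],"grip": 0.008},{"delta_rot": [0,0,-5],"linear": [0,0,0],"grip": 0.008},{"delta_rot": [0,0,0],"linear": [0,0,0],"grip": 0.008}])

```text
t: 8.5
tool_pos: [0.5839, 0.0254, 0.0514]
tool_rot: [-0.173, 3.133, 0.01]
contact_force: [3.0, 5.3, 3.9]
opening: 0.0134
grip_force: 246.1
```

```bash
python3 - <<'E'
from h import *
p,R,o=pose(); print(p,o['contact_force'],o['wrist_torque'],o['effort'][5],o['opening'],np.degrees(np.arctan2(*R.as_matrix()[:2,0][::-1])))
E
```

```text
[0.5838984  0.02544682 0.05135572] [2.99006452 5.28244567 3.93880495] [ 0.78467251 -0.45698359 -7.27436066] -7.51952737569809 0.013351804208276407 -173.68421780715656
```

Hard stop felt near 167° (−7 N m at the last reading). I'll open here rather than turn back.

Emit:
jog_arm(steps=[{"delta_rot": [0,0,4],"linear": [0,0,0],"grip": 0.03},{"delta_rot": [0,0,4],"linear": [0,0,0],"grip": 0.05},{"delta_rot": [0,0,0],"linear": [0,0,0],"grip": 0.05},{"delta_rot": [0,0,0],"linear": [0,0,-0.04],"grip": 0.05},{"delta_rot": [0,0,0],"linear": [0,0,-0.05],"grip": 0.05},{"delta_rot": [0,0,5],"linear": [0.04,0,-0.03],"grip": 0.05},{"delta_rot": [0,0,5],"linear": [0.04,0,-0.02],"grip": 0.085},{"delta_rot": [0,0,5],"linear": [0.04,0,-0.01],"grip": 0.085},{"delta_rot": [0,0,5],"linear": [0.04,0,-0.01],"grip": 0.085},{"delta_rot": [0,0,0],"linear": [0,0,0],"grip": 0.085}])

```text
t: 9.5
tool_pos: [0.422, 0.0468, 0.2114]
tool_rot: [0.552, 3.09, -0.002]
contact_force: [0.9, 0.4, -0.4]
opening: 0.0847
grip_force: 0.0
```

```bash
python3 - <<'E'
from h import *
p,R,o=pose(); print(p,R.as_rotvec(),o['q'],o['contact_force'],o['wrist_torque'])
for n,(v0,v1,u0,u1) in(('top',(150,255,250,380)),('side',(220,350,225,345))):
    im,d=cap(n,n+'3'); W=cloud(n,d); Z=W[v0:v1,u0:u1].reshape(-1,3)
    q=Z[(Z[:,2]>.068)&(Z[:,2]<.08)&(abs(Z[:,0]-.583)<.025)&(abs(Z[:,1]-.025)<.025)]
    if len(q)>9: print(n,len(q),cv2.minAreaRect(q[:,:2].astype(np.float32)))
# FK fit: planar + yaw offset model
import scipy.optimize as so
L=json.load(open('log.json')); print(len(L))
Q=np.array([l[0] for l in L]);P=np.array([l[1] for l in L]);RR=[Ro.from_rotvec(l[2]) for l in L]
def fk(q,k):
    a1,d1,L2,a3,L3,D,off,wo=k
    B=Ro.from_euler('z',q[0]); p=B.apply([a1,off,d1])
    A=B*Ro.from_euler('y',q[1]); p=p+A.apply([0,0,L2])
    A=A*Ro.from_euler('y',q[2]); p=p+A.apply([a3,0,L3])
    A=A*Ro.from_euler('z',q[3])*Ro.from_euler('y',q[4]); p=p+A.apply([wo,0,D])
    return p,A*Ro.from_euler('z',q[5])
f=lambda k:np.concatenate([fk(q,k)[0]-p for q,p in zip(Q,P)])
r=so.least_squares(f,[0,.3,.4,0,.4,.2,.05,0]); print(r.x.round(4),abs(r.fun).max(),r.cost)
for q,R_ in zip(Q,RR): print(((fk(q,r.x)[1]).inv()*R_).as_rotvec().round(3))
E
```

```text
[0.42200075 0.04684622 0.21142677] [ 5.51605831e-01  3.09035313e+00 -2.43357338e-03] [-6.38903354e-02 -4.50864220e-01  2.07961271e+00 -1.81340612e-03
  1.51063818e+00 -1.28131429e+00] [ 0.88656929  0.4085981  -0.41848898] [ 0.0070961  -0.04205944  0.00372725]
top 96 ((0.5831599235534668, 0.02494971826672554), (0.0139024518430233, 0.03351842239499092), 77.66661071777344)
side 96 ((0.5813267827033997, 0.024454906582832336), (0.015423638746142387, 0.03299558535218239), 79.23468780517578)
17
[-0.      0.238   0.4264  0.0957  0.6099  0.2795  0.0742 -0.    ] 9.517318044771628e-10 2.5563832605652833e-18
[-0.     0.     1.571]
[-0.    -0.     1.571]
[-0.    -0.     1.571]
[-0.     0.     1.571]
[-0.     0.     1.571]
[-0.     0.     1.571]
[-0.    -0.     1.571]
[-0.    -0.     1.571]
[-0.    -0.     1.571]
[-0.    -0.     1.571]
[-0.     0.     1.571]
[ 0.    -0.     1.571]
[ 0.    -0.     1.571]
[-0.    -0.     1.571]
[ 0.    -0.     1.571]
[ 0.    -0.     1.571]
[-0.    -0.     1.571]
```

Both views now show the bar at 168–169°, which is the stop, so the dial is off. The forward kinematics fit is exact. Next I'll choose the cell grasps (tool tilted about 20° down) by IK, keeping clear of joint limits and singularities.

```bash
cat >> h.py <<'E'
import scipy.optimize as so
K=[0,.238,.4264,.0957,.6099,.2795,.0742,0]
LO=np.array([-3.01,-1.01,.06,-1.02,.09,-3.14]);HI=np.array([3.01,2.22,2.58,4.17,2.62,3.14])
def fk(q):
    a1,d1,L2,a3,L3,D,off,wo=K
    B=Ro.from_euler('z',q[0]); p=B.apply([a1,off,d1]); A=B*Ro.from_euler('y',q[1]); p=p+A.apply([0,0,L2])
    A=A*Ro.from_euler('y',q[2]); p=p+A.apply([a3,0,L3]); A=A*Ro.from_euler('z',q[3])*Ro.from_euler('y',q[4])
    return p+A.apply([wo,0,D]),A*Ro.from_euler('z',q[5]+np.pi/2)
def ik(p,R,q0):
    f=lambda q:np.r_[fk(q)[0]-p,.3*(fk(q)[1].inv()*R).as_rotvec()]
    r=so.least_squares(f,np.clip(q0,LO+1e-3,HI-1e-3),bounds=(LO,HI)); return r.x,np.abs(r.fun).max()
CX=np.array([np.cos(np.radians(-13.5)),np.sin(np.radians(-13.5)),0]); CY=np.array([-CX[1],CX[0],0]); Z=np.array([0,0,1.])
C={1:np.array([.584,-.163,.06]),2:np.array([.6095,-.0565,.06])}
CELL={1:np.array([.6365,.2071,.0455]),2:np.array([.4849,.3885,.0455])}
TAU=np.radians(20); OFF=.008; DEP=.012   # grip OFF toward nub, DEP behind TCP
def toolpose(c,nub,d,s):  # cell centre, nub dir, tool approach dir -> TCP pose
    return c+OFF*nub+DEP*d, frame(d,s*nub)
def standing(c,az,s,back=0,up=0):
    h=np.array([np.cos(az),np.sin(az),0]); d=h*np.cos(TAU)-Z*np.sin(TAU); p,R=toolpose(c+up*Z,Z,d,s); return p-back*d,R
def lying(c,s,up=0,along=0,nub=None):
    nub=CX if nub is None else nub
    return toolpose(c+up*Z+along*CX,nub,-Z*np.cos(TAU)-nub*np.sin(TAU),s)
E
python3 - <<'E'
from h import *
rng=np.random.default_rng(0)
print('lie', [(c,s,[(q.round(2),round(e,5)) for q,e in [ik(*lying(C[c],s),[-.3,.3,1.6,0,2,1.5*s])]]) for c in(1,2) for s in(1,-1)])
for n in (1,2):
  for azd in range(-60,121,20):
    for s in (1,-1):
      sols=[]
      for _ in range(8):
        q,e=ik(*standing(CELL[n],np.radians(azd),s),rng.uniform(LO,HI))
        if e<1e-4 and not any(np.allclose(q,w,atol=.05) for w in sols): sols.append(q)
      for q in sols: print(n,azd,s,q.round(2))
E
```

```text
lie [(1, 1, [(array([-0.37,  0.42,  1.54, -0.05,  1.53,  1.44]), np.float64(0.0))]), (1, -1, [(array([-0.37,  0.42,  1.54, -0.05,  1.53, -1.7 ]), np.float64(0.0))]), (2, 1, [(array([-0.22,  0.43,  1.53,  0.01,  1.54,  1.59]), np.float64(0.0))]), (2, -1, [(array([-0.22,  0.43,  1.53,  0.01,  1.54, -1.55]), np.float64(0.0))])]
1 0 1 [ 0.32  0.2   2.19  3.76  0.54 -2.01]
1 0 -1 [0.32 0.2  2.19 3.76 0.54 1.13]
1 20 1 [ 0.12  0.16  2.24  2.68  0.51 -1.25]
1 20 -1 [0.12 0.16 2.24 2.68 0.51 1.89]
1 40 1 [-0.06  0.22  2.17  1.95  0.77 -0.83]
1 40 -1 [-0.06  0.22  2.17  1.95  0.77  2.32]
1 60 1 [-0.17  0.33  2.02  1.56  1.08 -0.71]
1 60 -1 [-0.17  0.33  2.02  1.56  1.08  2.43]
1 80 1 [-0.19  0.47  1.82  1.29  1.36 -0.69]
1 80 -1 [-0.19  0.47  1.82  1.29  1.36  2.45]
1 100 1 [-0.17  0.61  1.6   1.09  1.62 -0.71]
1 100 -1 [-0.17  0.61  1.6   1.09  1.62  2.43]
1 120 1 [-0.11  0.75  1.37  0.91  1.87 -0.78]
1 120 -1 [-0.11  0.75  1.37  0.91  1.87  2.37]
2 20 1 [ 0.69  0.11  2.3   3.78  0.56 -2.01]
2 20 -1 [0.69 0.11 2.3  3.78 0.56 1.13]
2 40 1 [ 0.46  0.06  2.35  2.68  0.53 -1.25]
2 40 -1 [0.46 0.06 2.35 2.68 0.53 1.89]
2 60 1 [ 0.26  0.12  2.28  1.94  0.8  -0.84]
2 60 -1 [0.26 0.12 2.28 1.94 0.8  2.3 ]
2 80 1 [ 0.15  0.25  2.13  1.55  1.1  -0.74]
2 80 -1 [0.15 0.25 2.13 1.55 1.1  2.4 ]
2 100 1 [ 0.12  0.39  1.93  1.28  1.37 -0.73]
2 100 -1 [0.12 0.39 1.93 1.28 1.37 2.41]
2 120 1 [ 0.16  0.54  1.72  1.07  1.62 -0.76]
2 120 -1 [0.16 0.54 1.72 1.07 1.62 2.38]
```

```bash
cat >> h.py <<'E'
C={1:np.array([.5843,-.162,.06]),2:np.array([.6102,-.0562,.06])}
def sim(q0,p,R,p2,R2,n):
    rv=(R.inv()*R2).as_rotvec(); q=np.array(q0); mj=0; er=0; lo=9; zmin=9
    for i in range(1,n+1):
        qn,e=ik(p+(np.array(p2)-p)*i/n,R*Ro.from_rotvec(rv*i/n),q); mj=np.maximum(mj,abs(qn-q)); er=max(er,e); q=qn; lo=np.minimum(lo,np.minimum(q-LO,HI-q))
    print('sim err',round(er,5),'maxstep',np.round(mj,2),'margin',lo.round(2),'rot/row',round(np.degrees(np.linalg.norm(rv))/n,1),'mm/row',round(1e3*np.linalg.norm(np.array(p2)-p)/n,1),'qend',q.round(2)); return q
E
python3 - <<'E'
from h import *
p,R,o=pose(); a=np.radians(60)
S=standing(CELL[1],a,1,back=.12); mid=(np.array([.5,.04,.22]),S[1])
q=sim(o['q'],p,R,*mid,16); q=sim(q,*mid,*S,4); G=standing(CELL[1],a,1); sim(q,*S,*G,4); print(mid,S[0],G[0])
rows(p,R,*mid,16,.085)
E
```

```text
sim err 0.0 maxstep [0.05 0.03 0.04 0.08 0.03 0.06] margin [2.36 0.6  0.33 1.1  0.97 1.89] rot/row 7.3 mm/row 4.8 qend [-0.65 -0.27  2.25  1.2   1.54 -0.43]
sim err 0.0 maxstep [0.07 0.11 0.04 0.05 0.09 0.06] margin [2.43 0.84 0.34 2.26 1.16 2.48] rot/row 0.0 mm/row 43.6 qend [-0.39  0.15  2.14  1.38  1.25 -0.66]
sim err 0.0 maxstep [0.06 0.05 0.03 0.04 0.05 0.01] margin [2.68 1.2  0.47 2.45 0.99 2.43] rot/row 0.0 mm/row 30.0 qend [-0.17  0.33  2.02  1.56  1.08 -0.71]
(array([0.5 , 0.04, 0.22]), Rotation.from_matrix(array([[ 1.71010072e-01,  8.66025404e-01,  4.69846310e-01],
                            [ 2.96198133e-01, -5.00000000e-01,  8.13797681e-01],
                            [ 9.39692621e-01,  1.11022302e-16, -3.42020143e-01]]))) [0.5857566  0.11920985 0.09043818] [0.64213816 0.21686557 0.04939576]
[{"delta_rot": [-3.8, 3.2, 5.4], "linear": [-0.0046, 0.0013, -0.0006], "grip": 0.085}, {"delta_rot": [-3.8, 3.2, 5.4], "linear": [-0.0044, 0.0017, -0.0007], "grip": 0.085}, {"delta_rot": [-3.8, 3.2, 5.4], "linear": [-0.0042, 0.0022, -0.0009], "grip": 0.085}, {"delta_rot": [-3.8, 3.2
[... 382 characters left out ...]
0007], "grip": 0.085}, {"delta_rot": [-3.8, 3.2, 5.4], "linear": [-0.002, 0.0043, -0.0006], "grip": 0.085}, {"delta_rot": [-3.8, 3.2, 5.4], "linear": [-0.0016, 0.0045, -0.0004], "grip": 0.085}, {"delta_rot": [-3.8, 3.2, 5.4], "linear": [-0.0011, 0.0047, -0.0002], "grip": 0.085}, {"delta_rot": [-3.8, 3.2, 5.4], "linear": [-0.0007, 0.0047, 0.0001], "grip": 0.085}, {"delta_rot": [-3.8, 3.2, 5.4], "linear": [-0.0002, 0.0048, 0.0004], "grip": 0.085}, {"delta_rot": [-3.8, 3.2, 5.4], "linear": [0.0002, 0.0047, 0.0007], "grip": 0.085}, {"delta_rot": [-3.8, 3.2, 5.4], "linear": [0.0006, 0.0046, 0.001], "grip": 0.085}, {"delta_rot": [-3.8, 3.2, 5.4], "linear": [0.0009, 0.0045, 0.0014], "grip": 0.085}]
```

Emit:
jog_arm(steps=[{"delta_rot": [-3.8,3.2,5.4],"linear": [-0.0046,0.0013,-0.0006],"grip": 0.085},{"delta_rot": [-3.8,3.2,5.4],"linear": [-0.0044,0.0017,-0.0007],"grip": 0.085},{"delta_rot": [-3.8,3.2,5.4],"linear": [-0.0042,0.0022,-0.0009],"grip": 0.085},{"delta_rot": [-3.8,3.2,5.4],"linear": [-0.0039,0.0026,-0.0009],"grip": 0.085},{"delta_rot": [-3.8,3.2,5.4],"linear": [-0.0036,0.003,-0.0009],"grip": 0.085},{"delta_rot": [-3.8,3.2,5.4],"linear": [-0.0032,0.0034,-0.0009],"grip": 0.085},{"delta_rot": [-3.8,3.2,5.4],"linear": [-0.0028,0.0038,-0.0009],"grip": 0.085},{"delta_rot": [-3.8,3.2,5.4],"linear": [-0.0024,0.0041,-0.0007],"grip": 0.085}])

```text
t: 10.4
tool_pos: [0.4634, 0.0421, 0.2138]
tool_rot: [-1.454, -2.256, -0.821]
contact_force: [-0.2, -0.4, -0.4]
opening: 0.085
grip_force: 0.0
```

Emit:
jog_arm(steps=[{"delta_rot": [-3.8,3.2,5.4],"linear": [-0.002,0.0043,-0.0006],"grip": 0.085},{"delta_rot": [-3.8,3.2,5.4],"linear": [-0.0016,0.0045,-0.0004],"grip": 0.085},{"delta_rot": [-3.8,3.2,5.4],"linear": [-0.0011,0.0047,-0.0002],"grip": 0.085},{"delta_rot": [-3.8,3.2,5.4],"linear": [-0.0007,0.0047,0.0001],"grip": 0.085},{"delta_rot": [-3.8,3.2,5.4],"linear": [-0.0002,0.0048,0.0004],"grip": 0.085},{"delta_rot": [-3.8,3.2,5.4],"linear": [0.0002,0.0047,0.0007],"grip": 0.085},{"delta_rot": [-3.8,3.2,5.4],"linear": [0.0006,0.0046,0.001],"grip": 0.085},{"delta_rot": [-3.8,3.2,5.4],"linear": [0.0009,0.0045,0.0014],"grip": 0.085},{"delta_rot": [0,0,0],"linear": [0,0,0],"grip": 0.085},{"delta_rot": [0,0,0],"linear": [0,0,0],"grip": 0.085}])

```text
t: 11.4
tool_pos: [0.5003, 0.0393, 0.2187]
tool_rot: [-1.898, -1.07, -1.337]
contact_force: [-0.4, 0.1, 0.1]
opening: 0.0848
grip_force: 0.0
```

```bash
python3 - <<'E'
from h import *
p,R,o=pose(); a=np.radians(60); print(p,o['q'].round(2) if hasattr(o['q'],'round') else o['q'])
S=standing(CELL[1],a,1,back=.12); sim(o['q'],p,R,*S,5); rows(p,R,*S,5,.085)
G=standing(CELL[1],a,1)
for n in('top','side'):
    im,d=cap(n,n+'4'); W=cloud(n,d).reshape(-1,3)
    for k in(1,2):
        q=W[(np.hypot(*(W[:,:2]-CELL[k][:2]).T)<.03)&(W[:,2]>.083)&(W[:,2]<.097)]
        if len(q)>20: print(n,k,len(q),cv2.minEnclosingCircle(q[:,:2].astype(np.float32)))
E
```

```text
[0.50034846 0.03927022 0.21868658] [-0.65 -0.27  2.26  1.21  1.54 -0.43]
sim err 0.0 maxstep [0.06 0.09 0.04 0.04 0.07 0.05] margin [2.41 0.82 0.33 2.26 1.15 2.48] rot/row 0.2 mm/row 34.7 qend [-0.39  0.15  2.14  1.38  1.25 -0.66]
[{"delta_rot": [0.1, -0.1, -0.2], "linear": [-0.0167, 0.0067, 0.0297], "grip": 0.085}, {"delta_rot": [0.1, -0.1, -0.2], "linear": [-0.0166, 0.0067, 0.0297], "grip": 0.085}, {"delta_rot": [0.1, -0.1, -0.2], "linear": [-0.0166, 0.0067, 0.0297], "grip": 0.085}, {"delta_rot": [0.1, -0.1, -0.2], "linear": [-0.0165, 0.0068, 0.0298], "grip": 0.085}, {"delta_rot": [0.1, -0.1, -0.2], "linear": [-0.0165, 0.0068, 0.0298], "grip": 0.085}]
top 1 175 ((0.636562705039978, 0.2067747563123703), 0.016332611441612244)
top 2 176 ((0.48513492941856384, 0.38818326592445374), 0.01673232391476631)
side 1 97 ((0.632741391658783, 0.20617274940013885), 0.017790237441658974)
side 2 72 ((0.4822472333908081, 0.38589927554130554), 0.01686559058725834)
```

Emit:
jog_arm(steps=[{"delta_rot": [0.1,-0.1,-0.2],"linear": [-0.0167,0.0067,0.0297],"grip": 0.085},{"delta_rot": [0.1,-0.1,-0.2],"linear": [-0.0166,0.0067,0.0297],"grip": 0.085},{"delta_rot": [0.1,-0.1,-0.2],"linear": [-0.0166,0.0067,0.0297],"grip": 0.085},{"delta_rot": [0.1,-0.1,-0.2],"linear": [-0.0165,0.0068,0.0298],"grip": 0.085},{"delta_rot": [0.1,-0.1,-0.2],"linear": [-0.0165,0.0068,0.0298],"grip": 0.085},{"delta_rot": [0,0,0],"linear": [0,0,0],"grip": 0.085},{"delta_rot": [0,0,0],"linear": [0,0,0],"grip": 0.085}])

```text
t: 12.2
tool_pos: [0.5864, 0.12, 0.0916]
tool_rot: [-1.892, -1.097, -1.333]
contact_force: [0.3, 0.9, -0.0]
opening: 0.085
grip_force: 0.0
```

```bash
sed -i 's/^CELL=.*/CELL={1:np.array([.636,.2068,.0455]),2:np.array([.4845,.3880,.0455])}/' h.py; python3 - <<'E'
from h import *
p,R,o=pose(); a=np.radians(60); print(p,o['contact_force'])
G=standing(CELL[1],a,1); print(G[0]); rows(p,R,*G,4,.085)
E
```

```text
[0.58643987 0.12003647 0.09158377] [ 0.28243046  0.91227359 -0.00864389]
[0.64163816 0.21656557 0.04939576]
[{"delta_rot": [0.0, -0.0, 0.1], "linear": [-0.0005, -0.0001, 0.0297], "grip": 0.085}, {"delta_rot": [0.0, -0.0, 0.1], "linear": [-0.0005, -0.0001, 0.0297], "grip": 0.085}, {"delta_rot": [0.0, -0.0, 0.1], "linear": [-0.0005, -0.0001, 0.0297], "grip": 0.085}, {"delta_rot": [0.0, -0.0, 0.1], "linear": [-0.0004, -0.0001, 0.0297], "grip": 0.085}]
```

Emit:
jog_arm(steps=[{"delta_rot": [0,0,0.1],"linear": [-0.0005,-0.0001,0.03],"grip": 0.085},{"delta_rot": [0,0,0.1],"linear": [-0.0005,-0.0001,0.03],"grip": 0.085},{"delta_rot": [0,0,0.1],"linear": [-0.0005,-0.0001,0.03],"grip": 0.085},{"delta_rot": [0,0,0.1],"linear": [-0.0004,-0.0001,0.029],"grip": 0.085},{"delta_rot": [0,0,0],"linear": [0,0,0],"grip": 0.06},{"delta_rot": [0,0,0],"linear": [0,0,0],"grip": 0.045},{"delta_rot": [0,0,0],"linear": [0,0,0],"grip": 0.028},{"delta_rot": [0,0,0],"linear": [0,0,0],"grip": 0.028},{"delta_rot": [0,0,0],"linear": [0,0,0],"grip": 0.028},{"delta_rot": [0,0,0],"linear": [0,0,0],"grip": 0.028}], newtons=40)

```text
t: 13.2
tool_pos: [0.6423, 0.2154, 0.0508]
tool_rot: [-1.895, -1.087, -1.333]
contact_force: [-2.5, -1.3, 6.0]
opening: 0.0317
grip_force: 41.2
```

```bash
python3 - <<'E'
from h import *
p,R,o=pose(); print(p,R.as_rotvec(),o['contact_force'],o['wrist_torque'],o['opening'],o['grip_force'])
G=standing(CELL[1],np.radians(60),1); print((G[1].inv()*R).as_rotvec(degrees=True))
cap('top','top5'); im,d=cap('side','s5'); cv2.imwrite('pics/s5c.png',cv2.resize(im[140:290,180:330,::-1],None,fx=4,fy=4,interpolation=cv2.INTER_CUBIC))
# plan: lift, then to hover over cradle1
U=(p+[0,0,.10],R); H=lying(C[1],1,up=.06,along=.009); M=(np.array([.58,.02,.2]),R)
q=sim(o['q'],p,R,*U,3); q2=sim(q,*U,*H,18)
E
```

```text
[0.64233358 0.21543689 0.05084766] [-1.89490952 -1.08703449 -1.33321027] [-2.4916173  -1.26979585  6.0112853 ] [ 0.10676251 -0.04579541  0.11893316] 0.03171847085067509 41.1987429857254
[-0.23275727  0.29647604  0.15407599]
sim err 0.0 maxstep [0.   0.07 0.01 0.03 0.01 0.07] margin [2.84 1.12 0.54 2.48 0.99 2.5 ] rot/row 0.0 mm/row 33.3 qend [-0.17  0.11  2.04  1.46  1.09 -0.49]
sim err 0.0 maxstep [0.02 0.06 0.06 0.11 0.07 0.14] margin [2.64 0.97 0.52 0.97 0.91 1.7 ] rot/row 6.2 mm/row 21.4 qend [-0.37  0.37  1.49 -0.05  1.63  1.44]
```

View pics/s5c.png

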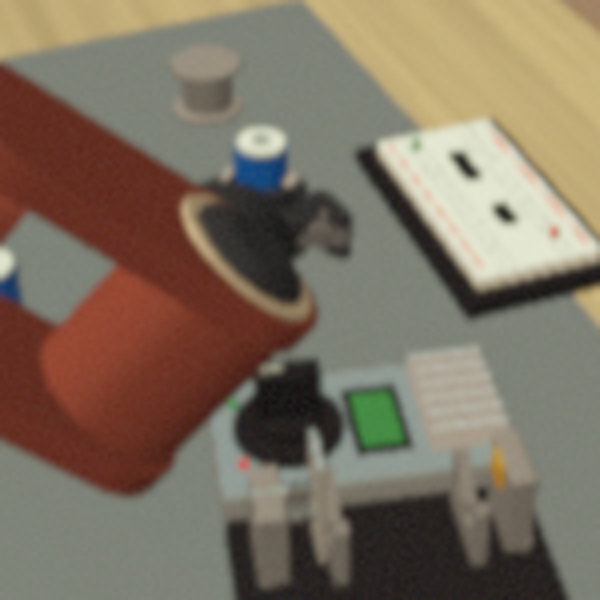

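The side crop shows the cell held in the fingers, with its white ring top at (260,145), upright. The dial pointer at about (275,370) is clear below the arm. I'll record the in-hand offset and plan the transfer.

```bash
cat >> h.py <<'E'
def record(k,p,R):
    ct=R.inv().apply(CELL[k]-p); ct[1]=0; z=R.as_matrix()[:,2]; h=np.array([z[0],z[1],0]);h/=np.linalg.norm(h)
    json.dump(dict(ct=list(ct),R=R.as_rotvec().tolist(),h=h.tolist()),open(f'hand{k}.json','w')); print('cell in tool mm',(ct*1e3).round(1))
def lie(k,c,up=0,along=0,lat=0):
    H=json.load(open(f'hand{k}.json')); R=Ro.from_rotvec(H['R']); h=np.array(H['h'])
    A=np.c_[Z,h,np.cross(Z,h)]; B=np.c_[CX,-Z,np.cross(CX,-Z)]; R2=Ro.from_matrix(B@A.T)*R
    return C[c]+up*Z+along*CX+lat*CY-R2.apply(H['ct']),R2
def where(k,c,p,R):
    H=json.load(open(f'hand{k}.json')); v=p+R.apply(H['ct'])-C[c]; n=R.apply(Ro.from_rotvec(H['R']).inv().apply(Z))
    print('cell in cradle mm: along %.1f lat %.1f up %.1f'%tuple(1e3*np.array([v@CX,v@CY,v[2]])),'nub dir',(n@CX).round(3),(n@CY).round(3),n[2].round(3))
E
python3 - <<'E'
from h import *
p,R,o=pose(); record(1,p,R)
U=(p+[0,0,.10],R); H=lie(1,1,up=.06,along=.010); print(H[0],H[1].as_rotvec(),R.as_rotvec())
q=sim(o['q'],*U,*H,18); rows(p,R,*U,3,.028); rows(*U,*H,18,.028)
E
```

```text
cell in tool mm [-8.7  0.  -8.4]
[ 0.59920627 -0.16558985  0.10919038] [-3.03506796  0.36115317  0.52705284] [-1.89475489 -1.08708083 -1.33316775]
sim err 0.0 maxstep [0.02 0.26 0.06 0.19 0.07 0.35] margin [2.64 0.97 0.52 0.98 0.91 1.7 ] rot/row 6.2 mm/row 21.4 qend [-0.37  0.37  1.49 -0.04  1.63  1.44]
[{"delta_rot": [0.0, 0.0, 0.0], "linear": [0.0314, -0.0, -0.0112], "grip": 0.028}, {"delta_rot": [0.0, 0.0, 0.0], "linear": [0.0314, -0.0, -0.0112], "grip": 0.028}, {"delta_rot": [0.0, 0.0, 0.0], "linear": [0.0314, -0.0, -0.0112], "grip": 0.028}]
[{"delta_rot": [-1.9, -4.2, 4.0], "linear": [-0.0087, 0.0086, -0.0176], "grip": 0.028}, {"delta_rot": [-1.9, -4.2, 4.0], "linear": [-0.0094, 0.0098, -0.0166], "grip": 0.028}, {"delta_rot": [-1.9, -4.2, 4.0], "linear": [-0.0098, 0.011, -0.0155], "grip": 0.028}, {"delta_rot": [-1.9, -4.2, 4.0], "linear": [-0.0101, 0.0122, -0.0144], "grip": 0.028}, {"delta_rot": [-1.9, -4.2, 4.0], "linear": [-0.0102, 0.0134, -0.0132], "grip": 0.028}, {"delta_rot": [-1.9, -4.2, 4.0], "linear": [-0.0102, 0.0145, -0.012], "grip": 0.028}, {"delta_rot": [-1.9, -4.2, 
[... 308 characters left out ...]
 0.028}, {"delta_rot": [-1.9, -4.2, 4.0], "linear": [-0.0075, 0.0192, -0.0058], "grip": 0.028}, {"delta_rot": [-1.9, -4.2, 4.0], "linear": [-0.0065, 0.0199, -0.0046], "grip": 0.028}, {"delta_rot": [-1.9, -4.2, 4.0], "linear": [-0.0053, 0.0205, -0.0035], "grip": 0.028}, {"delta_rot": [-1.9, -4.2, 4.0], "linear": [-0.0041, 0.0209, -0.0025], "grip": 0.028}, {"delta_rot": [-1.9, -4.2, 4.0], "linear": [-0.0028, 0.0212, -0.0015], "grip": 0.028}, {"delta_rot": [-1.9, -4.2, 4.0], "linear": [-0.0013, 0.0214, -0.0006], "grip": 0.028}, {"delta_rot": [-1.9, -4.2, 4.0], "linear": [0.0001, 0.0214, 0.0001], "grip": 0.028}, {"delta_rot": [-1.9, -4.2, 4.0], "linear": [0.0017, 0.0214, 0.0008], "grip": 0.028}]
```

Emit:
jog_arm(steps=[{"delta_rot": [0,0,0],"linear": [0.0314,0,-0.0112],"grip": 0.028},{"delta_rot": [0,0,0],"linear": [0.0314,0,-0.0112],"grip": 0.028},{"delta_rot": [0,0,0],"linear": [0.0314,0,-0.0112],"grip": 0.028},{"delta_rot": [-1.9,-4.2,4.0],"linear": [-0.0087,0.0086,-0.0176],"grip": 0.028},{"delta_rot": [-1.9,-4.2,4.0],"linear": [-0.0094,0.0098,-0.0166],"grip": 0.028},{"delta_rot": [-1.9,-4.2,4.0],"linear": [-0.0098,0.011,-0.0155],"grip": 0.028},{"delta_rot": [-1.9,-4.2,4.0],"linear": [-0.0101,0.0122,-0.0144],"grip": 0.028},{"delta_rot": [-1.9,-4.2,4.0],"linear": [-0.0102,0.0134,-0.0132],"grip": 0.028},{"delta_rot": [-1.9,-4.2,4.0],"linear": [-0.0102,0.0145,-0.012],"grip": 0.028},{"delta_rot": [-1.9,-4.2,4.0],"linear": [-0.01,0.0156,-0.0108],"grip": 0.028}])

```text
t: 14.3
tool_pos: [0.6242, 0.0669, 0.1318]
tool_rot: [-2.559, -0.624, -0.728]
contact_force: [-0.1, 0.2, -2.3]
opening: 0.0315
grip_force: 40.8
```

Emit:
jog_arm(steps=[{"delta_rot": [-1.9,-4.2,4.0],"linear": [-0.0096,0.0167,-0.0095],"grip": 0.028},{"delta_rot": [-1.9,-4.2,4.0],"linear": [-0.009,0.0176,-0.0082],"grip": 0.028},{"delta_rot": [-1.9,-4.2,4.0],"linear": [-0.0083,0.0185,-0.007],"grip": 0.028},{"delta_rot": [-1.9,-4.2,4.0],"linear": [-0.0075,0.0192,-0.0058],"grip": 0.028},{"delta_rot": [-1.9,-4.2,4.0],"linear": [-0.0065,0.0199,-0.0046],"grip": 0.028},{"delta_rot": [-1.9,-4.2,4.0],"linear": [-0.0053,0.0205,-0.0035],"grip": 0.028},{"delta_rot": [-1.9,-4.2,4.0],"linear": [-0.0041,0.0209,-0.0025],"grip": 0.028},{"delta_rot": [-1.9,-4.2,4.0],"linear": [-0.0028,0.0212,-0.0015],"grip": 0.028},{"delta_rot": [0,0,0],"linear": [0,0,0],"grip": 0.028},{"delta_rot": [0,0,0],"linear": [0,0,0],"grip": 0.028}])

```text
t: 15.3
tool_pos: [0.6067, -0.1011, 0.113]
tool_rot: [-2.986, 0.056, 0.142]
contact_force: [-0.0, 0.7, -2.9]
opening: 0.0316
grip_force: 40.8
```

```bash
python3 - <<'E'
from h import *
p,R,o=pose(); print(p,o['contact_force'],o['wrist_torque'],o['opening'])
H=lie(1,1,up=.05,along=.011); sim(o['q'],p,R,*H,4); rows(p,R,*H,4,.028)
E
```

```text
[ 0.60666126 -0.10112332  0.11295105] [-0.01615752  0.72717486 -2.86062538] [-0.0971283  -0.1030757   0.00410146] 0.031560836912710735
sim err 0.0 maxstep [0.01 0.05 0.04 0.04 0.05 0.05] margin [2.64 1.26 0.96 0.98 1.01 1.7 ] rot/row 4.8 mm/row 16.6 qend [-0.37  0.38  1.49 -0.04  1.61  1.44]
[{"delta_rot": [-1.5, -3.3, 3.2], "linear": [-0.0008, 0.0166, 0.0011], "grip": 0.028}, {"delta_rot": [-1.5, -3.3, 3.2], "linear": [0.0002, 0.0165, 0.0015], "grip": 0.028}, {"delta_rot": [-1.5, -3.3, 3.2], "linear": [0.0012, 0.0165, 0.0019], "grip": 0.028}, {"delta_rot": [-1.5, -3.3, 3.2], "linear": [0.0022, 0.0163, 0.0022], "grip": 0.028}]
```

Emit:
jog_arm(steps=[{"delta_rot": [-1.5,-3.3,3.2],"linear": [-0.0008,0.0166,0.0011],"grip": 0.028},{"delta_rot": [-1.5,-3.3,3.2],"linear": [0.0002,0.0165,0.0015],"grip": 0.028},{"delta_rot": [-1.5,-3.3,3.2],"linear": [0.0012,0.0165,0.0019],"grip": 0.028},{"delta_rot": [-1.5,-3.3,3.2],"linear": [0.0022,0.0163,0.0022],"grip": 0.028},{"delta_rot": [0,0,0],"linear": [0,0,0],"grip": 0.028},{"delta_rot": [0,0,0],"linear": [0,0,0],"grip": 0.028}])

```text
t: 15.9
tool_pos: [0.6002, -0.1652, 0.1001]
tool_rot: [-3.035, 0.364, 0.526]
contact_force: [-0.1, -0.0, -2.1]
opening: 0.0315
grip_force: 40.8
```

```bash
python3 - <<'E'
from h import *
p,R,o=pose(); print(p,o['contact_force'],o['opening']); where(1,1,p,R)
H=lie(1,1,up=.024,along=.010); rows(p,R,*H,2,.028)
im,d=cap('side','s6'); cv2.imwrite('pics/s6c.png',cv2.resize(im[200:350,210:360,::-1],None,fx=4,fy=4,interpolation=cv2.INTER_CUBIC))
E
```

```text
[ 0.6002011  -0.16518026  0.10009188] [-0.12107982 -0.01314371 -2.10822946] 0.03151599606476093
cell in cradle mm: along 10.9 lat 0.6 up 50.9 nub dir 1.0 -0.002 0.001
[{"delta_rot": [-0.0, -0.0, -0.1], "linear": [0.0041, 0.0003, 0.0128], "grip": 0.028}, {"delta_rot": [-0.0, -0.0, -0.1], "linear": [0.0041, 0.0003, 0.0128], "grip": 0.028}]
```

View pics/s6c.png

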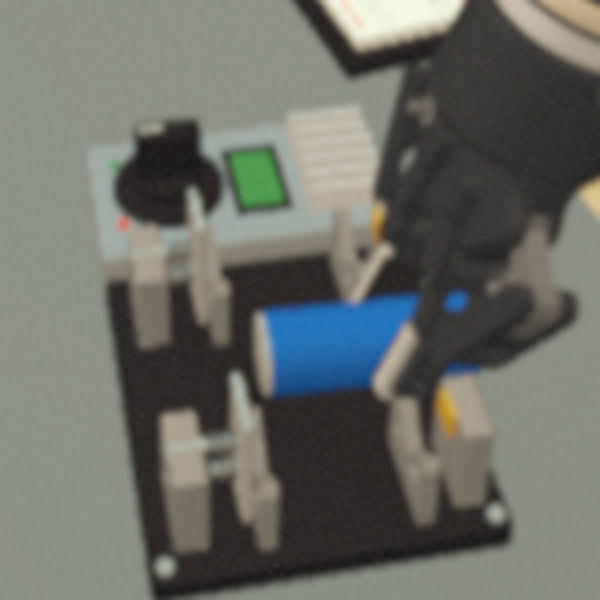

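The cell is held level above cradle 1. Its flat end is at (265,352), forward of the plate at (240,380). I'll descend to the hover height, then push the plate back gently.

Emit:
jog_arm(steps=[{"delta_rot": [0,0,-0.1],"linear": [0.0041,0.0003,0.0128],"grip": 0.028},{"delta_rot": [0,0,-0.1],"linear": [0.0041,0.0003,0.0128],"grip": 0.028},{"delta_rot": [0,0,0],"linear": [0,0,0],"grip": 0.028},{"delta_rot": [0,0,0],"linear": [0,0,0],"grip": 0.028}])

```text
t: 16.35
tool_pos: [0.5989, -0.1661, 0.073]
tool_rot: [-3.036, 0.361, 0.528]
contact_force: [-0.7, 1.2, -2.9]
opening: 0.032
grip_force: 40.0
```

```bash
python3 - <<'E'
from h import *
p,R,o=pose(); print(o['contact_force'],o['opening']); where(1,1,p,R)
F=np.array(o['contact_force']); print('Falong',F@CX)
for n in('top','side'):
    im,d=cap(n,n+'7'); W=cloud(n,d).reshape(-1,3); v=W-C[1]; a=v@CX;l=v@CY
    q=(a>-60e-3)&(a<60e-3)&(abs(l)<.03)&(W[:,2]>.06)
    s=q&(a>-.034)&(a<-.015)&(W[:,2]>.085); print(n,s.sum(),'cell top z',np.percentile(W[s,2],[50,95]).round(4),'lat',np.percentile(l[s],[5,50,95]).round(4), 'min along',np.percentile(a[q&(W[:,2]>.09)],[1,3]).round(4),'plate',np.percentile(a[q&(W[:,2]>.07)&(a<-.037)],[5,50,95]).round(4))
H=lie(1,1,up=.025,along=-.0025); rows(p,R,*H,4,.028)
E
```

```text
[-0.70913366  1.24446278 -2.88370375] 0.03202614447664657
cell in cradle mm: along 9.9 lat -0.6 up 23.8 nub dir 1.0 0.0 -0.001
Falong -0.9800543060962126
top 545 cell top z [0.4309 0.4428] lat [-0.0271  0.0052  0.027 ] min along [-0.0588 -0.0563] plate [-0.0588 -0.048  -0.0385]
side 861 cell top z [0.4168 0.4369] lat [-0.0248 -0.0105  0.0126] min along [-0.0593 -0.0579] plate [-0.0589 -0.0488 -0.0386]
[{"delta_rot": [0.0, 0.0, 0.0], "linear": [-0.003, -0.0001, 0.0008], "grip": 0.028}, {"delta_rot": [0.0, 0.0, 0.0], "linear": [-0.003, -0.0001, 0.0008], "grip": 0.028}, {"delta_rot": [0.0, 0.0, 0.0], "linear": [-0.003, -0.0001, 0.0008], "grip": 0.028}, {"delta_rot": [0.0, 0.0, 0.0], "linear": [-0.003, -0.0001, 0.0008], "grip": 0.028}]
```

Emit:
jog_arm(steps=[{"delta_rot": [0,0,0],"linear": [-0.003,-0.0001,0.0008],"grip": 0.028},{"delta_rot": [0,0,0],"linear": [-0.003,-0.0001,0.0008],"grip": 0.028},{"delta_rot": [0,0,0],"linear": [0,0,0],"grip": 0.028}])

```text
t: 16.75
tool_pos: [0.5941, -0.165, 0.0747]
tool_rot: [-3.037, 0.362, 0.522]
contact_force: [2.8, -0.3, -3.7]
opening: 0.0319
grip_force: 40.0
```

```bash
python3 - <<'E'
from h import *
p,R,o=pose(); where(1,1,p,R); F=np.array(o['contact_force']); print('F',F@CX,F@CY,F[2])
E
```

```text
cell in cradle mm: along 4.9 lat -0.6 up 25.5 nub dir 1.0 0.0 0.003
F 2.829652473423796 0.34825108004818284 -3.6624529404057644
```

Emit:
jog_arm(steps=[{"delta_rot": [0,0,0],"linear": [-0.003,-0.0001,0.0008],"grip": 0.028},{"delta_rot": [0,0,0],"linear": [0,0,0],"grip": 0.028},{"delta_rot": [0,0,0],"linear": [0,0,0],"grip": 0.028}])

```text
t: 17.05
tool_pos: [0.591, -0.1643, 0.0749]
tool_rot: [-3.037, 0.362, 0.524]
contact_force: [3.8, -2.5, -2.7]
opening: 0.0314
grip_force: 40.0
```

```bash
python3 - <<'E'
from h import *
p,R,o=pose(); where(1,1,p,R); F=np.array(o['contact_force']); print('F',F@CX,F@CY,F[2])
H=lie(1,1,up=.024,along=-.0025); rows(p,R,*H,1,.028)
E
```

```text
cell in cradle mm: along 1.7 lat -0.6 up 25.7 nub dir 1.0 0.0 0.002
F 4.326543452179208 -1.5820009738246346 -2.6873668899744185
[{"delta_rot": [0.1, -0.1, -0.0], "linear": [-0.0034, -0.0006, 0.003], "grip": 0.028}]
```

Plate onset came at about 6 mm, as predicted, so the along-axis calibration is good. I'll push to about −2 mm, then lower.

Emit:
jog_arm(steps=[{"delta_rot": [0,0,0],"linear": [-0.0018,-0.0003,0.0006],"grip": 0.028},{"delta_rot": [0,0,0],"linear": [-0.0018,-0.0003,0.0006],"grip": 0.028},{"delta_rot": [0,0,0],"linear": [0,0,0],"grip": 0.028},{"delta_rot": [0,0,0],"linear": [0,0,0],"grip": 0.028}])

```text
t: 17.45
tool_pos: [0.5874, -0.163, 0.0749]
tool_rot: [-3.037, 0.362, 0.524]
contact_force: [4.5, -2.3, -3.4]
opening: 0.0315
grip_force: 40.0
```

```bash
python3 - <<'E'
from h import *
p,R,o=pose(); where(1,1,p,R); F=np.array(o['contact_force']); print('F',F@CX,F@CY,F[2])
H=lie(1,1,up=.0035,along=-.0023); rows(p,R,*H,4,.028)
E
```

```text
cell in cradle mm: along -2.1 lat -0.2 up 25.7 nub dir 1.0 0.0 0.002
F 4.914950281355593 -1.185604635359867 -3.359511109091557
[{"delta_rot": [0.0, -0.0, -0.0], "linear": [0.0018, -0.0001, 0.0053], "grip": 0.028}, {"delta_rot": [0.0, -0.0, -0.0], "linear": [0.0018, -0.0001, 0.0053], "grip": 0.028}, {"delta_rot": [0.0, -0.0, -0.0], "linear": [0.0018, -0.0001, 0.0053], "grip": 0.028}, {"delta_rot": [0.0, -0.0, -0.0], "linear": [0.0018, -0.0001, 0.0053], "grip": 0.028}]
```

Emit:
jog_arm(steps=[{"delta_rot": [0,0,0],"linear": [0.0018,-0.0001,0.0053],"grip": 0.028},{"delta_rot": [0,0,0],"linear": [0.0018,-0.0001,0.0053],"grip": 0.028},{"delta_rot": [0,0,0],"linear": [0.0018,-0.0001,0.0053],"grip": 0.028},{"delta_rot": [0,0,0],"linear": [0.0018,-0.0001,0.0053],"grip": 0.028},{"delta_rot": [0,0,0],"linear": [0,0,0],"grip": 0.028},{"delta_rot": [0,0,0],"linear": [0,0,0],"grip": 0.028}])

```text
t: 18.05
tool_pos: [0.5873, -0.1624, 0.0529]
tool_rot: [-3.037, 0.362, 0.525]
contact_force: [4.7, -1.7, -1.4]
opening: 0.0317
grip_force: 40.3
```

```bash
python3 - <<'E'
from h import *
p,R,o=pose(); where(1,1,p,R); F=np.array(o['contact_force']); print('F',F@CX,F@CY,F[2])
H=lie(1,1,up=.001,along=-.0022); rows(p,R,*H,1,.028)
E
```

```text
cell in cradle mm: along -2.4 lat 0.4 up 3.7 nub dir 1.0 0.0 0.002
F 4.9608417697242375 -0.5688345149910321 -1.448288380961241
[{"delta_rot": [0.1, -0.1, -0.0], "linear": [0.0011, 0.0003, 0.0025], "grip": 0.028}]
```

Emit:
jog_arm(steps=[{"delta_rot": [0,0,0],"linear": [0.001,0,0.0025],"grip": 0.028},{"delta_rot": [0,0,0],"linear": [0,0,0],"grip": 0.028},{"delta_rot": [0,0,0],"linear": [0,0,0],"grip": 0.028}])

```text
t: 18.35
tool_pos: [0.5876, -0.1629, 0.0512]
tool_rot: [-3.038, 0.362, 0.524]
contact_force: [4.2, -2.2, 2.4]
opening: 0.0317
grip_force: 40.5
```

```bash
python3 - <<'E'
from h import *
p,R,o=pose(); where(1,1,p,R); F=np.array(o['contact_force']); print('F',F@CX,F@CY,F[2])
H=lie(1,1,up=-.001,along=-.0022); rows(p,R,*H,1,.028)
E
```

```text
cell in cradle mm: along -1.9 lat -0.0 up 2.0 nub dir 1.0 0.0 0.002
F 4.638322771509124 -1.1827832069170008 2.4492749587488736
[{"delta_rot": [0.1, -0.1, -0.0], "linear": [0.0007, -0.0001, 0.0029], "grip": 0.028}]
```

Emit:
jog_arm(steps=[{"delta_rot": [0,0,0],"linear": [0.0003,0,0.0012],"grip": 0.028},{"delta_rot": [0,0,0],"linear": [0,0,0],"grip": 0.028},{"delta_rot": [0,0,0],"linear": [0,0,0],"grip": 0.028}])

```text
t: 18.65
tool_pos: [0.5877, -0.1629, 0.051]
tool_rot: [-3.038, 0.362, 0.525]
contact_force: [3.7, -2.6, 8.3]
opening: 0.0315
grip_force: 41.0
```

```bash
python3 - <<'E'
from h import *
p,R,o=pose(); where(1,1,p,R); F=np.array(o['contact_force']); print('F',F@CX,F@CY,F[2],o['wrist_torque'])
E
```

```text
cell in cradle mm: along -1.9 lat -0.0 up 1.8 nub dir 1.0 0.0 0.002
F 4.168329328939485 -1.6714049531592927 8.295827974597712 [-0.17084315  0.06218293  0.07822165]
```

The cell is resting firmly in the V notches (8 N up, with almost no motion). I'll release and back out along the tool axis.

Emit:
jog_arm(steps=[{"delta_rot": [0,0,0],"linear": [0,0,0],"grip": 0.055},{"delta_rot": [0,0,0],"linear": [0,0,0],"grip": 0.055},{"delta_rot": [0,0,0],"linear": [0,0,0],"grip": 0.055},{"delta_rot": [0,0,0],"linear": [0,0,0],"grip": 0.055},{"delta_rot": [0,0,0],"linear": [0,0,-0.03],"grip": 0.055},{"delta_rot": [0,0,0],"linear": [0,0,-0.04],"grip": 0.055},{"delta_rot": [0,0,0],"linear": [0,0,-0.02],"grip": 0.0},{"delta_rot": [0,0,0],"linear": [0,0,0],"grip": 0.0},{"delta_rot": [0,0,0],"linear": [0,0,0],"grip": 0.0}], newtons=40)

```text
t: 19.55
tool_pos: [0.6158, -0.1689, 0.1323]
tool_rot: [-3.036, 0.361, 0.528]
contact_force: [0.4, -0.1, 0.2]
opening: 0.0117
grip_force: 0.0
```

```bash
cat >> h.py <<'E'
def check(c,tag):
    for n in('top','side'):
        im,d=cap(n,n+tag); W=cloud(n,d); v=W-C[c]; a=v@CX;l=v@CY; z=W[...,2]; im=im.astype(int)
        blue=(im[...,2]>im[...,0]+40)&(abs(l)<.025)&(abs(a)<.06)&(z<.13)
        if blue.sum()>20: print(n,blue.sum(),'z top',np.percentile(z[blue],[90,98]).round(4),'along',np.percentile(a[blue],[1,99]).round(4),'lat',np.percentile(l[blue],[2,50,98]).round(4))
        for nm,s in(('front',(a<0)),('rear',(a>0))):
            b=blue&s
            if b.sum()>10: q=np.c_[l[b],z[b]]; f=so.least_squares(lambda x:np.hypot(q[:,0]-x[0],q[:,1]-x[1])-.0165,[0,.06],loss='soft_l1',f_scale=.001); print('   axis',nm,'lat %.1f z %.1f'%tuple(1e3*f.x),b.sum())
E
python3 - <<'E'
from h import *
p,R,o=pose(); print(p,o['contact_force'],o['opening']); check(1,'8')
im=np.load('side8.npz')['im']; cv2.imwrite('pics/s8c.png',cv2.resize(im[200:350,210:360,::-1],None,fx=4,fy=4,interpolation=cv2.INTER_CUBIC))
T=C[1]+np.array([0,0,.0165+.012]); rows(p,R,T,R,4,0.0); print(T)
E
```

```text
[ 0.61576426 -0.1689177   0.13234572] [ 0.42328672 -0.10386073  0.24143105] 0.011705566143903138
top 543 z top [0.0773 0.0786] along [-0.0418  0.0408] lat [-0.0151  0.0038  0.0162]
   axis front lat -0.1 z 60.4 286
   axis rear lat 0.0 z 60.2 257
side 1037 z top [0.075 0.076] along [-0.043   0.0391] lat [-0.0177 -0.0104  0.0098]
   axis front lat -0.8 z 58.4 549
   axis rear lat -0.7 z 58.5 488
[{"delta_rot": [0.0, 0.0, 0.0], "linear": [-0.0039, 0.0001, 0.013], "grip": 0.0}, {"delta_rot": [0.0, 0.0, 0.0], "linear": [-0.0039, 0.0001, 0.013], "grip": 0.0}, {"delta_rot": [0.0, 0.0, 0.0], "linear": [-0.0039, 0.0001, 0.013], "grip": 0.0}, {"delta_rot": [0.0, 0.0, 0.0], "linear": [-0.0039, 0.0001, 0.013], "grip": 0.0}]
[ 0.5843 -0.162   0.0885]
```

View pics/s8c.png

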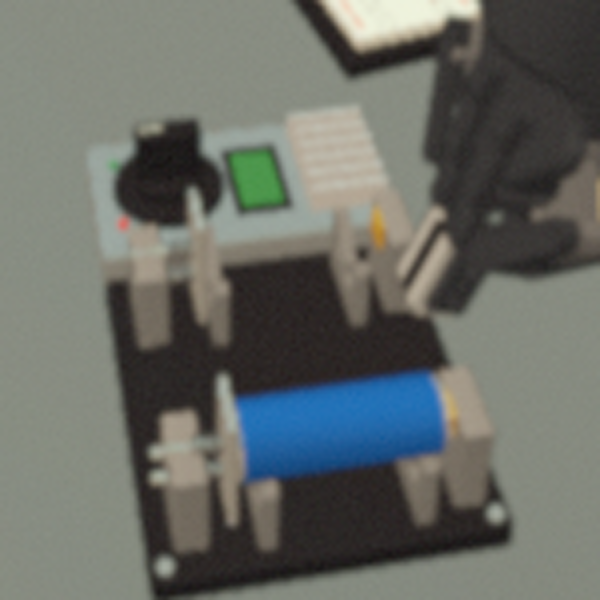

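Cell 1 lies between plate and contact: the plate at (228,450) is held back, the nub end at (450,410) is on the brass, and the fitted axis is at z≈60. A light press will make sure.

Emit:
jog_arm(steps=[{"delta_rot": [0,0,0],"linear": [-0.0039,0,0.013],"grip": 0.0},{"delta_rot": [0,0,0],"linear": [-0.0039,0,0.013],"grip": 0.0},{"delta_rot": [0,0,0],"linear": [-0.0039,0,0.013],"grip": 0.0},{"delta_rot": [0,0,0],"linear": [-0.0039,0,0.013],"grip": 0.0},{"delta_rot": [0,0,0],"linear": [0.001,0,0.003],"grip": 0.0},{"delta_rot": [0,0,0],"linear": [0,0,0],"grip": 0.0},{"delta_rot": [0,0,0],"linear": [0,0,0],"grip": 0.0}])

```text
t: 20.35
tool_pos: [0.5853, -0.1618, 0.0867]
tool_rot: [-3.037, 0.362, 0.525]
contact_force: [-0.2, -0.2, 0.4]
opening: 0.0002
grip_force: 0.0
```

Emit:
jog_arm(steps=[{"delta_rot": [0,0,0],"linear": [0.001,0,0.003],"grip": 0.0},{"delta_rot": [0,0,0],"linear": [0,0,0],"grip": 0.0},{"delta_rot": [0,0,0],"linear": [0,0,0],"grip": 0.0}])

```text
t: 20.65
tool_pos: [0.5851, -0.1617, 0.0832]
tool_rot: [-3.037, 0.361, 0.526]
contact_force: [0.9, -0.3, -0.4]
opening: 0.0
grip_force: 0.0
```

Emit:
jog_arm(steps=[{"delta_rot": [0,0,0],"linear": [0.0005,0,0.0015],"grip": 0.0},{"delta_rot": [0,0,0],"linear": [0,0,0],"grip": 0.0},{"delta_rot": [0,0,0],"linear": [0,0,0],"grip": 0.0}])

```text
t: 20.95
tool_pos: [0.5847, -0.1616, 0.0814]
tool_rot: [-3.036, 0.362, 0.527]
contact_force: [-0.1, -0.2, -0.2]
opening: -0.0003
grip_force: 0.0
```

Emit:
jog_arm(steps=[{"delta_rot": [0,0,0],"linear": [0.0005,0,0.0015],"grip": 0.0},{"delta_rot": [0,0,0],"linear": [0,0,0],"grip": 0.0},{"delta_rot": [0,0,0],"linear": [0,0,0],"grip": 0.0}])

```text
t: 21.25
tool_pos: [0.5847, -0.1616, 0.0798]
tool_rot: [-3.036, 0.362, 0.527]
contact_force: [0.1, -0.4, 0.2]
opening: 0.0001
grip_force: 0.0
```

Emit:
jog_arm(steps=[{"delta_rot": [0,0,0],"linear": [0.0003,0,0.001],"grip": 0.0},{"delta_rot": [0,0,0],"linear": [0,0,0],"grip": 0.0},{"delta_rot": [0,0,0],"linear": [0,0,0],"grip": 0.0}])

```text
t: 21.55
tool_pos: [0.5848, -0.1616, 0.079]
tool_rot: [-3.037, 0.361, 0.526]
contact_force: [0.2, 0.2, 0.6]
opening: -0.0001
grip_force: 0.2
```

Emit:
jog_arm(steps=[{"delta_rot": [0,0,0],"linear": [0.0003,0,0.001],"grip": 0.0},{"delta_rot": [0,0,0],"linear": [0,0,0],"grip": 0.0},{"delta_rot": [0,0,0],"linear": [0,0,0],"grip": 0.0}])

```text
t: 21.85
tool_pos: [0.5849, -0.1617, 0.0785]
tool_rot: [-3.037, 0.362, 0.526]
contact_force: [-0.2, 0.1, 5.4]
opening: 0.0001
grip_force: 2.4
```

Emit:
jog_arm(steps=[{"delta_rot": [0,0,0],"linear": [0.0003,0,0.0008],"grip": 0.0},{"delta_rot": [0,0,0],"linear": [0,0,0],"grip": 0.0},{"delta_rot": [0,0,0],"linear": [0,0,0],"grip": 0.0}])

```text
t: 22.15
tool_pos: [0.5849, -0.1617, 0.0784]
tool_rot: [-3.037, 0.362, 0.526]
contact_force: [-1.0, 1.1, 7.9]
opening: -0.0002
grip_force: 3.9
```

```bash
python3 - <<'E'
from h import *
p,R,o=pose(); print(p,o['contact_force'])
a=np.radians(60); S=standing(CELL[2],a,1,back=.12); U=(p+R.apply([0,0,-.13])+[-.03,.1,.0],R); M=(np.array([.45,.2,.23]),S[1]); print(U[0],S[0])
q=sim(o['q'],p,R,*U,5); q=sim(q,*U,*M,18); q=sim(q,*M,*S,4); rows(*U,*M,18,.085)
print(R.inv().apply([-.03,.1,0]))
E
```

```text
[ 0.58494897 -0.16170333  0.07837481] [-1.02303611  1.11949235  7.91281876]
[ 0.59746964 -0.07174259  0.2008134 ] [0.4337566  0.30010985 0.09043818]
sim err 0.0 maxstep [0.03 0.03 0.02 0.01 0.04 0.03] margin [2.66 1.25 1.04 0.98 0.86 1.57] rot/row 0.0 mm/row 30.5 qend [-0.24  0.24  1.48 -0.    1.76  1.57]
sim err 0.0 maxstep [0.01 0.07 0.07 0.09 0.07 0.12] margin [2.68 0.37 0.11 1.05 0.93 1.64] rot/row 6.2 mm/row 17.3 qend [-0.32 -0.63  2.47  1.28  1.29 -0.2 ]
sim err 0.0 maxstep [0.08 0.13 0.03 0.13 0.09 0.14] margin [2.76 0.44 0.05 2.34 0.87 2.52] rot/row 0.0 mm/row 43.1 qend [-0.01 -0.24  2.51  1.62  0.96 -0.62]
[{"delta_rot": [1.9, 4.2, -4.1], "linear": [-0.0114, -0.0128, 0.0023], "grip": 0.085}, {"delta_rot": [1.9, 4.2, -4.1], "linear": [-0.0106, -0.0135, 0.0019], "grip": 0.085}, {"delta_rot": [1.9, 4.2, -4.1], "linear": [-0.0098, -0.0141, 0.0017], "grip": 0.085}, {"delta_rot": [1.9, 4.2, -4.1], "linear": [-0.0089, -0.0147, 0.0014], "grip": 0.085}, {"delta_rot": [1.9, 4.2, -4.1], "linear": [-0.0079, -0.0153, 0.0013], "grip": 0.085}, {"delta_rot": [1.9, 4.2, -4.1], "linear": [-0.
[... 400 characters left out ...]
.9, 4.2, -4.1], "linear": [-0.0017, -0.017, 0.0025], "grip": 0.085}, {"delta_rot": [1.9, 4.2, -4.1], "linear": [-0.0007, -0.017, 0.0029], "grip": 0.085}, {"delta_rot": [1.9, 4.2, -4.1], "linear": [0.0003, -0.0169, 0.0035], "grip": 0.085}, {"delta_rot": [1.9, 4.2, -4.1], "linear": [0.0012, -0.0167, 0.0041], "grip": 0.085}, {"delta_rot": [1.9, 4.2, -4.1], "linear": [0.002, -0.0165, 0.0048], "grip": 0.085}, {"delta_rot": [1.9, 4.2, -4.1], "linear": [0.0028, -0.0161, 0.0055], "grip": 0.085}, {"delta_rot": [1.9, 4.2, -4.1], "linear": [0.0035, -0.0157, 0.0063], "grip": 0.085}, {"delta_rot": [1.9, 4.2, -4.1], "linear": [0.0041, -0.0152, 0.0071], "grip": 0.085}]
[-0.04960575 -0.09017646  0.01753497]
```

Cell 1 got its light press (8 N) with no movement. For cell 2 I'll descend vertically with open fingers from above, at an azimuth with better joint margins.

```bash
python3 - <<'E'
from h import *
p,R,o=pose()
U=(p+R.apply([0,0,-.13])+[-.03,.1,.0],R); q0=sim(o['q'],p,R,*U,5)
for azd in(65,75,85):
    a=np.radians(azd); S=standing(CELL[2],a,1,up=.13); G=standing(CELL[2],a,1); M=(np.array([.48,.2,.22]),S[1]); print(azd,S[0],G[0])
    q=sim(q0,*U,*M,20); q=sim(q,*M,*S,5); q=sim(q,*S,*G,5)
    if azd==75: rows(*U,*M,20,.085)
E
```

```text
sim err 0.0 maxstep [0.03 0.03 0.02 0.01 0.04 0.03] margin [2.66 1.25 1.04 0.98 0.86 1.57] rot/row 0.0 mm/row 30.5 qend [-0.24  0.24  1.48 -0.    1.76  1.57]
65 [0.48926558 0.39821981 0.17939576] [0.48926558 0.39821981 0.04939576]
sim err 0.0 maxstep [0.01 0.06 0.06 0.08 0.06 0.12] margin [2.69 0.56 0.23 1.05 0.92 1.63] rot/row 5.7 mm/row 14.8 qend [-0.3  -0.4   2.35  1.29  1.33 -0.32]
sim err 0.0 maxstep [0.11 0.06 0.04 0.07 0.1  0.03] margin [2.79 0.62 0.22 2.35 0.75 2.76] rot/row 0.0 mm/row 40.5 qend [ 0.22 -0.19  2.27  1.55  0.84 -0.38]
sim err 0.0 maxstep [0.   0.07 0.01 0.06 0.01 0.09] margin [2.79 0.88 0.3  2.35 0.75 2.34] rot/row 0.0 mm/row 26.0 qend [ 0.22  0.15  2.25  1.82  0.88 -0.8 ]
75 [0.48741852 0.39889208 0.17939576] [0.48741852 0.39889208 0.04939576]
sim err 0.0 maxstep [0.01 0.06 0.06 0.07 0.06 0.11] margin [2.67 0.67 0.33 1.06 0.92 1.64] rot/row 6.0 mm/row 14.8 qend [-0.31 -0.26  2.25  1.23  1.47 -0.41]
sim err 0.0 maxstep [0.1  0.05 0.03 0.05 0.09 0.01] margin [2.8  0.76 0.32 2.29 0.95 2.73] rot/row 0.0 mm/row 40.6 qend [ 0.17 -0.1   2.19  1.45  1.04 -0.41]
sim er
[... 1702 characters left out ...]
.1, 3.5, -4.4], "linear": [0.0046, -0.0106, 0.0093], "grip": 0.085}, {"delta_rot": [2.1, 3.5, -4.4], "linear": [0.0048, -0.0099, 0.0099], "grip": 0.085}]
85 [0.4854828  0.3992334  0.17939576] [0.4854828  0.3992334  0.04939576]
sim err 0.0 maxstep [0.02 0.06 0.06 0.07 0.05 0.11] margin [2.67 0.76 0.44 1.06 0.91 1.65] rot/row 6.2 mm/row 14.8 qend [-0.3  -0.13  2.14  1.17  1.6  -0.48]
sim err 0.0 maxstep [0.09 0.04 0.02 0.04 0.08 0.01] margin [2.8  0.88 0.43 2.22 1.1  2.67] rot/row 0.0 mm/row 40.7 qend [ 0.13 -0.01  2.1   1.36  1.21 -0.45]
sim err 0.0 maxstep [0.   0.06 0.01 0.02 0.01 0.06] margin [2.88 1.06 0.47 2.41 1.08 2.4 ] rot/row 0.0 mm/row 26.0 qend [ 0.13  0.28  2.09  1.47  1.17 -0.74]
```

Emit:
jog_arm(steps=[{"delta_rot": [0,0,0],"linear": [0,0,-0.03],"grip": 0.0},{"delta_rot": [0,0,0],"linear": [0,0,-0.04],"grip": 0.0},{"delta_rot": [0,0,0],"linear": [-0.016,-0.03,-0.02],"grip": 0.085},{"delta_rot": [0,0,0],"linear": [-0.017,-0.03,-0.015],"grip": 0.085},{"delta_rot": [0,0,0],"linear": [-0.017,-0.03,-0.01],"grip": 0.085}])

```text
t: 22.65
tool_pos: [0.598, -0.0712, 0.2029]
tool_rot: [-3.037, 0.363, 0.524]
contact_force: [0.2, -0.2, 0.3]
opening: 0.0433
grip_force: 0.0
```

Emit:
jog_arm(steps=[{"delta_rot": [2.1,3.5,-4.4],"linear": [-0.0087,-0.0118,0.0021],"grip": 0.085},{"delta_rot": [2.1,3.5,-4.4],"linear": [-0.0079,-0.0124,0.002],"grip": 0.085},{"delta_rot": [2.1,3.5,-4.4],"linear": [-0.0071,-0.0129,0.002],"grip": 0.085},{"delta_rot": [2.1,3.5,-4.4],"linear": [-0.0062,-0.0133,0.0021],"grip": 0.085},{"delta_rot": [2.1,3.5,-4.4],"linear": [-0.0053,-0.0137,0.0022],"grip": 0.085},{"delta_rot": [2.1,3.5,-4.4],"linear": [-0.0044,-0.014,0.0024],"grip": 0.085},{"delta_rot": [2.1,3.5,-4.4],"linear": [-0.0035,-0.0142,0.0027],"grip": 0.085},{"delta_rot": [2.1,3.5,-4.4],"linear": [-0.0025,-0.0143,0.003],"grip": 0.085},{"delta_rot": [2.1,3.5,-4.4],"linear": [-0.0017,-0.0143,0.0034],"grip": 0.085},{"delta_rot": [2.1,3.5,-4.4],"linear": [-0.0008,-0.0143,0.0038],"grip": 0.085}])

```text
t: 23.65
tool_pos: [0.538, 0.0643, 0.2114]
tool_rot: [-2.592, -0.62, -0.464]
contact_force: [-0.4, -0.1, 0.2]
opening: 0.0852
grip_force: 0.0
```

Emit:
jog_arm(steps=[{"delta_rot": [2.1,3.5,-4.4],"linear": [0.0001,-0.0142,0.0043],"grip": 0.085},{"delta_rot": [2.1,3.5,-4.4],"linear": [0.0009,-0.014,0.0048],"grip": 0.085},{"delta_rot": [2.1,3.5,-4.4],"linear": [0.0016,-0.0137,0.0054],"grip": 0.085},{"delta_rot": [2.1,3.5,-4.4],"linear": [0.0023,-0.0134,0.006],"grip": 0.085},{"delta_rot": [2.1,3.5,-4.4],"linear": [0.0029,-0.0129,0.0066],"grip": 0.085},{"delta_rot": [2.1,3.5,-4.4],"linear": [0.0034,-0.0124,0.0073],"grip": 0.085},{"delta_rot": [2.1,3.5,-4.4],"linear": [0.0039,-0.0119,0.008],"grip": 0.085},{"delta_rot": [2.1,3.5,-4.4],"linear": [0.0043,-0.0113,0.0086],"grip": 0.085},{"delta_rot": [0,0,0],"linear": [0,0,0],"grip": 0.085},{"delta_rot": [0,0,0],"linear": [0,0,0],"grip": 0.085}])

```text
t: 24.65
tool_pos: [0.4905, 0.1717, 0.2199]
tool_rot: [-1.878, -1.185, -1.059]
contact_force: [-0.3, -0.4, 0.5]
opening: 0.085
grip_force: 0.0
```

```bash
python3 - <<'E'
from h import *
p,R,o=pose(); a=np.radians(75); S=standing(CELL[2],a,1,up=.13); print(p,S[0]); sim(o['q'],p,R,*S,7); rows(p,R,*S,7,.085)
E
```

```text
[0.49050362 0.17170244 0.21985408] [0.48741852 0.39889208 0.17939576]
sim err 0.0 maxstep [0.07 0.05 0.02 0.06 0.06 0.05] margin [2.74 0.71 0.33 2.18 0.95 2.73] rot/row 1.6 mm/row 33.0 qend [ 0.17 -0.1   2.19  1.45  1.04 -0.41]
[{"delta_rot": [0.5, 0.9, -1.2], "linear": [0.0072, -0.0116, 0.03], "grip": 0.085}, {"delta_rot": [0.5, 0.9, -1.2], "linear": [0.0069, -0.0112, 0.0302], "grip": 0.085}, {"delta_rot": [0.5, 0.9, -1.2], "linear": [0.0067, -0.0108, 0.0304], "grip": 0.085}, {"delta_rot": [0.5, 0.9, -1.2], "linear": [0.0064, -0.0104, 0.0306], "grip": 0.085}, {"delta_rot": [0.5, 0.9, -1.2], "linear": [0.0061, -0.01, 0.0308], "grip": 0.085}, {"delta_rot": [0.5, 0.9, -1.2], "linear": [0.0059, -0.0096, 0.031], "grip": 0.085}, {"delta_rot": [0.5, 0.9, -1.2], "linear": [0.0056, -0.0092, 0.0312], "grip": 0.085}]
```

Emit:
jog_arm(steps=[{"delta_rot": [0.5,0.9,-1.2],"linear": [0.0072,-0.0116,0.03],"grip": 0.085},{"delta_rot": [0.5,0.9,-1.2],"linear": [0.0069,-0.0112,0.0302],"grip": 0.085},{"delta_rot": [0.5,0.9,-1.2],"linear": [0.0067,-0.0108,0.0304],"grip": 0.085},{"delta_rot": [0.5,0.9,-1.2],"linear": [0.0064,-0.0104,0.0306],"grip": 0.085},{"delta_rot": [0.5,0.9,-1.2],"linear": [0.0061,-0.01,0.0308],"grip": 0.085},{"delta_rot": [0.5,0.9,-1.2],"linear": [0.0059,-0.0096,0.031],"grip": 0.085},{"delta_rot": [0.5,0.9,-1.2],"linear": [0.0056,-0.0092,0.0312],"grip": 0.085},{"delta_rot": [0,0,0],"linear": [0,0,0],"grip": 0.085},{"delta_rot": [0,0,0],"linear": [0,0,0],"grip": 0.085}])

```text
t: 25.55
tool_pos: [0.4873, 0.3994, 0.1807]
tool_rot: [-1.682, -1.294, -1.177]
contact_force: [-0.0, 0.2, 0.3]
opening: 0.0848
grip_force: 0.0
```

```bash
python3 - <<'E'
from h import *
p,R,o=pose(); a=np.radians(75); S=standing(CELL[2],a,1,up=0); print(p,S[0],(R.inv()*S[1]).as_rotvec(degrees=True).round(2)); rows(p,R,*S,5,.085)
E
```

```text
[0.48725506 0.39942249 0.18066841] [0.48741852 0.39889208 0.04939576] [-0.13  0.04  0.05]
[{"delta_rot": [-0.0, 0.0, 0.0], "linear": [-0.0247, 0.0001, 0.0089], "grip": 0.085}, {"delta_rot": [-0.0, 0.0, 0.0], "linear": [-0.0247, 0.0001, 0.0089], "grip": 0.085}, {"delta_rot": [-0.0, 0.0, 0.0], "linear": [-0.0247, 0.0001, 0.0089], "grip": 0.085}, {"delta_rot": [-0.0, 0.0, 0.0], "linear": [-0.0247, 0.0001, 0.0089], "grip": 0.085}, {"delta_rot": [-0.0, 0.0, 0.0], "linear": [-0.0247, 0.0001, 0.0089], "grip": 0.085}]
```

Emit:
jog_arm(steps=[{"delta_rot": [0,0,0],"linear": [-0.0247,0.0001,0.0089],"grip": 0.085},{"delta_rot": [0,0,0],"linear": [-0.0247,0.0001,0.0089],"grip": 0.085},{"delta_rot": [0,0,0],"linear": [-0.0247,0.0001,0.0089],"grip": 0.085},{"delta_rot": [0,0,0],"linear": [-0.0247,0.0001,0.0089],"grip": 0.085},{"delta_rot": [0,0,0],"linear": [-0.0247,0.0001,0.0089],"grip": 0.085},{"delta_rot": [0,0,0],"linear": [0,0,0],"grip": 0.06},{"delta_rot": [0,0,0],"linear": [0,0,0],"grip": 0.045},{"delta_rot": [0,0,0],"linear": [0,0,0],"grip": 0.028},{"delta_rot": [0,0,0],"linear": [0,0,0],"grip": 0.028},{"delta_rot": [0,0,0],"linear": [0,0,0],"grip": 0.028}], newtons=40)

```text
t: 26.55
tool_pos: [0.4886, 0.3988, 0.0514]
tool_rot: [-1.68, -1.294, -1.182]
contact_force: [-0.2, -0.8, 4.8]
opening: 0.032
grip_force: 38.6
```

Emit:
jog_arm(steps=[{"delta_rot": [0,0,0],"linear": [0,0,0],"grip": 0.028},{"delta_rot": [0,0,0],"linear": [0,0,0],"grip": 0.028}])

```text
t: 26.75
tool_pos: [0.4887, 0.3989, 0.0513]
tool_rot: [-1.679, -1.293, -1.182]
contact_force: [-0.3, -1.6, 6.5]
opening: 0.0323
grip_force: 38.7
```

```bash
python3 - <<'E'
from h import *
p,R,o=pose(); print(p,o['contact_force'],o['wrist_torque'],o['opening'],o['grip_force']); record(2,p,R)
U=(p+[0,0,.13],R); M=lie(2,2,up=.10,along=.0105); q=sim(o['q'],p,R,*U,4); q=sim(q,*U,*M,20); print(M[0])
rows(p,R,*U,4,.028); rows(*U,*M,20,.028)
E
```

```text
[0.48866822 0.39894272 0.05134638] [-0.27797126 -1.58423114  6.52762575] [ 0.3417531  -0.14363805  0.00428071] 0.03226678589568449 38.6505925655365
cell in tool mm [-9.4  0.  -9. ]
sim err 0.0 maxstep [0.   0.08 0.01 0.04 0.01 0.09] margin [2.85 0.91 0.38 2.47 0.94 2.47] rot/row 0.0 mm/row 32.5 qend [ 0.16 -0.1   2.19  1.45  1.04 -0.42]
sim err 0.0 maxstep [0.03 0.06 0.07 0.1  0.06 0.14] margin [2.79 0.78 0.38 1.03 0.91 1.55] rot/row 6.0 mm/row 24.0 qend [-0.22  0.35  1.45  0.01  1.69  1.59]
[ 0.62609738 -0.05999277  0.14835375]
[{"delta_rot": [0.0, 0.0, 0.0], "linear": [0.0306, 0.0001, -0.011], "grip": 0.028}, {"delta_rot": [0.0, 0.0, 0.0], "linear": [0.0306, 0.0001, -0.011], "grip": 0.028}, {"delta_rot": [0.0, 0.0, 0.0], "linear": [0.0306, 0.0001, -0.011], "grip": 0.028}, {"delta_rot": [0.0, 0.0, 0.0], "linear": [0.0306, 0.0001, -0.011], "grip": 0.028}]
[{"delta_rot": [-2.0, -3.5, 4.4], "linear": [-0.0085, 0.0125, -0.0186], "grip": 0.028}, {"delta_rot": [-2.0, -3.5, 4.4], "linear": [-0.0086, 0.0138, -0.0176], "grip": 0.028}, {"delta_rot": [-2.0, -3.5, 4.4], "linear": [-0.0085, 0.01
[... 792 characters left out ...]
rip": 0.028}, {"delta_rot": [-2.0, -3.5, 4.4], "linear": [-0.0001, 0.0232, -0.0062], "grip": 0.028}, {"delta_rot": [-2.0, -3.5, 4.4], "linear": [0.0013, 0.0234, -0.0054], "grip": 0.028}, {"delta_rot": [-2.0, -3.5, 4.4], "linear": [0.0028, 0.0234, -0.0046], "grip": 0.028}, {"delta_rot": [-2.0, -3.5, 4.4], "linear": [0.0043, 0.0233, -0.004], "grip": 0.028}, {"delta_rot": [-2.0, -3.5, 4.4], "linear": [0.0058, 0.023, -0.0035], "grip": 0.028}, {"delta_rot": [-2.0, -3.5, 4.4], "linear": [0.0074, 0.0226, -0.0031], "grip": 0.028}, {"delta_rot": [-2.0, -3.5, 4.4], "linear": [0.0089, 0.0221, -0.0028], "grip": 0.028}, {"delta_rot": [-2.0, -3.5, 4.4], "linear": [0.0104, 0.0215, -0.0026], "grip": 0.028}]
```

Emit:
jog_arm(steps=[{"delta_rot": [0,0,0],"linear": [0.0306,0.0001,-0.011],"grip": 0.028},{"delta_rot": [0,0,0],"linear": [0.0306,0.0001,-0.011],"grip": 0.028},{"delta_rot": [0,0,0],"linear": [0.0306,0.0001,-0.011],"grip": 0.028},{"delta_rot": [0,0,0],"linear": [0.0306,0.0001,-0.011],"grip": 0.028},{"delta_rot": [-2.0,-3.5,4.4],"linear": [-0.0085,0.0125,-0.0186],"grip": 0.028},{"delta_rot": [-2.0,-3.5,4.4],"linear": [-0.0086,0.0138,-0.0176],"grip": 0.028},{"delta_rot": [-2.0,-3.5,4.4],"linear": [-0.0085,0.0151,-0.0166],"grip": 0.028},{"delta_rot": [-2.0,-3.5,4.4],"linear": [-0.0083,0.0163,-0.0155],"grip": 0.028},{"delta_rot": [-2.0,-3.5,4.4],"linear": [-0.008,0.0175,-0.0144],"grip": 0.028},{"delta_rot": [-2.0,-3.5,4.4],"linear": [-0.0074,0.0186,-0.0133],"grip": 0.028}])

```text
t: 27.75
tool_pos: [0.5284, 0.2601, 0.1678]
tool_rot: [-2.284, -0.921, -0.767]
contact_force: [0.3, -0.6, -1.9]
opening: 0.0321
grip_force: 40.8
```

Emit:
jog_arm(steps=[{"delta_rot": [-2.0,-3.5,4.4],"linear": [-0.0068,0.0195,-0.0122],"grip": 0.028},{"delta_rot": [-2.0,-3.5,4.4],"linear": [-0.0059,0.0204,-0.0111],"grip": 0.028},{"delta_rot": [-2.0,-3.5,4.4],"linear": [-0.005,0.0212,-0.01],"grip": 0.028},{"delta_rot": [-2.0,-3.5,4.4],"linear": [-0.0039,0.0219,-0.009],"grip": 0.028},{"delta_rot": [-2.0,-3.5,4.4],"linear": [-0.0028,0.0225,-0.008],"grip": 0.028},{"delta_rot": [-2.0,-3.5,4.4],"linear": [-0.0015,0.0229,-0.007],"grip": 0.028},{"delta_rot": [-2.0,-3.5,4.4],"linear": [-0.0001,0.0232,-0.0062],"grip": 0.028},{"delta_rot": [-2.0,-3.5,4.4],"linear": [0.0013,0.0234,-0.0054],"grip": 0.028},{"delta_rot": [0,0,0],"linear": [0,0,0],"grip": 0.028},{"delta_rot": [0,0,0],"linear": [0,0,0],"grip": 0.028}])

```text
t: 28.75
tool_pos: [0.5839, 0.0781, 0.1541]
tool_rot: [-2.84, -0.255, -0.071]
contact_force: [-1.0, 1.2, -2.8]
opening: 0.0316
grip_force: 40.8
```

```bash
python3 - <<'E'
from h import *
p,R,o=pose(); print(p,o['contact_force'],o['opening'])
H=lie(2,2,up=.06,along=.0105); sim(o['q'],p,R,*H,8); rows(p,R,*H,8,.028)
E
```

```text
[0.58386466 0.07810186 0.15410094] [-1.00486661  1.23991998 -2.84414636] 0.03157365040939428
sim err 0.0 maxstep [0.01 0.05 0.05 0.04 0.04 0.06] margin [2.79 1.06 0.81 1.03 0.99 1.55] rot/row 4.4 mm/row 18.9 qend [-0.22  0.38  1.47  0.01  1.63  1.59]
[{"delta_rot": [-1.6, -2.5, 3.3], "linear": [0.0019, 0.0188, 0.0006], "grip": 0.028}, {"delta_rot": [-1.6, -2.5, 3.3], "linear": [0.003, 0.0187, 0.001], "grip": 0.028}, {"delta_rot": [-1.6, -2.5, 3.3], "linear": [0.0041, 0.0184, 0.0014], "grip": 0.028}, {"delta_rot": [-1.6, -2.5, 3.3], "linear": [0.0052, 0.0181, 0.0017], "grip": 0.028}, {"delta_rot": [-1.6, -2.5, 3.3], "linear": [0.0063, 0.0177, 0.0019], "grip": 0.028}, {"delta_rot": [-1.6, -2.5, 3.3], "linear": [0.0074, 0.0173, 0.0021], "grip": 0.028}, {"delta_rot": [-1.6, -2.5, 3.3], "linear": [0.0085, 0.0168, 0.0022], "grip": 0.028}, {"delta_rot": [-1.6, -2.5, 3.3], "linear": [0.0095, 0.0162, 0.0023], "grip": 0.028}]
```

Emit:
jog_arm(steps=[{"delta_rot": [-1.6,-2.5,3.3],"linear": [0.0019,0.0188,0.0006],"grip": 0.028},{"delta_rot": [-1.6,-2.5,3.3],"linear": [0.003,0.0187,0.001],"grip": 0.028},{"delta_rot": [-1.6,-2.5,3.3],"linear": [0.0041,0.0184,0.0014],"grip": 0.028},{"delta_rot": [-1.6,-2.5,3.3],"linear": [0.0052,0.0181,0.0017],"grip": 0.028},{"delta_rot": [-1.6,-2.5,3.3],"linear": [0.0063,0.0177,0.0019],"grip": 0.028},{"delta_rot": [-1.6,-2.5,3.3],"linear": [0.0074,0.0173,0.0021],"grip": 0.028},{"delta_rot": [-1.6,-2.5,3.3],"linear": [0.0085,0.0168,0.0022],"grip": 0.028},{"delta_rot": [-1.6,-2.5,3.3],"linear": [0.0095,0.0162,0.0023],"grip": 0.028},{"delta_rot": [0,0,0],"linear": [0,0,0],"grip": 0.028},{"delta_rot": [0,0,0],"linear": [0,0,0],"grip": 0.028}])

```text
t: 29.75
tool_pos: [0.6257, -0.0592, 0.109]
tool_rot: [-3.035, 0.361, 0.523]
contact_force: [-0.3, 0.4, -2.3]
opening: 0.032
grip_force: 40.8
```

```bash
python3 - <<'E'
from h import *
p,R,o=pose(); print(p,o['contact_force'],o['opening']); where(2,2,p,R)
H=lie(2,2,up=.0255,along=.010); rows(p,R,*H,3,.028)
E
```

```text
[ 0.62574555 -0.0591795   0.10896048] [-0.27970459  0.39673151 -2.29689366] 0.032005253133349995
cell in cradle mm: along 9.9 lat 0.7 up 60.6 nub dir 1.0 -0.003 0.004
[{"delta_rot": [-0.0, -0.1, -0.1], "linear": [0.0039, 0.0002, 0.011], "grip": 0.028}, {"delta_rot": [-0.0, -0.1, -0.1], "linear": [0.0039, 0.0002, 0.011], "grip": 0.028}, {"delta_rot": [-0.0, -0.1, -0.1], "linear": [0.004, 0.0002, 0.011], "grip": 0.028}]
```

Emit:
jog_arm(steps=[{"delta_rot": [0,-0.1,-0.1],"linear": [0.0039,0.0002,0.011],"grip": 0.028},{"delta_rot": [0,-0.1,-0.1],"linear": [0.0039,0.0002,0.011],"grip": 0.028},{"delta_rot": [0,-0.1,-0.1],"linear": [0.004,0.0002,0.011],"grip": 0.028},{"delta_rot": [0,0,0],"linear": [0,0,0],"grip": 0.028},{"delta_rot": [0,0,0],"linear": [0,0,0],"grip": 0.028}])

```text
t: 30.25
tool_pos: [0.6259, -0.0606, 0.0741]
tool_rot: [-3.035, 0.355, 0.531]
contact_force: [-0.3, 0.8, -3.3]
opening: 0.0317
grip_force: 40.9
```

```bash
python3 - <<'E'
from h import *
p,R,o=pose(); where(2,2,p,R); F=np.array(o['contact_force']); print('F',F@CX,F@CY,F[2])
H=lie(2,2,up=.0255,along=.001); rows(p,R,*H,3,.028)
E
```

```text
cell in cradle mm: along 10.4 lat -0.6 up 25.7 nub dir 1.0 0.0 -0.001
F -0.5083610667573785 0.6554739708082179 -3.3094582040390197
[{"delta_rot": [0.0, 0.0, 0.0], "linear": [-0.0029, -0.0002, 0.0011], "grip": 0.028}, {"delta_rot": [0.0, 0.0, 0.0], "linear": [-0.0029, -0.0002, 0.0011], "grip": 0.028}, {"delta_rot": [0.0, 0.0, 0.0], "linear": [-0.0029, -0.0002, 0.0011], "grip": 0.028}]
```

Emit:
jog_arm(steps=[{"delta_rot": [0,0,0],"linear": [-0.0029,-0.0002,0.0011],"grip": 0.028},{"delta_rot": [0,0,0],"linear": [-0.0029,-0.0002,0.0011],"grip": 0.028},{"delta_rot": [0,0,0],"linear": [-0.0029,-0.0002,0.0011],"grip": 0.028},{"delta_rot": [0,0,0],"linear": [0,0,0],"grip": 0.028},{"delta_rot": [0,0,0],"linear": [0,0,0],"grip": 0.028}])

```text
t: 30.75
tool_pos: [0.6181, -0.0584, 0.0751]
tool_rot: [-3.036, 0.355, 0.526]
contact_force: [3.9, -1.3, -2.3]
opening: 0.0319
grip_force: 40.6
```

```bash
python3 - <<'E'
from h import *
p,R,o=pose(); where(2,2,p,R); F=np.array(o['contact_force']); print('F',F@CX,F@CY,F[2])
H=lie(2,2,up=.0255,along=-.0022); rows(p,R,*H,2,.028)
E
```

```text
cell in cradle mm: along 2.4 lat -0.3 up 26.7 nub dir 1.0 0.0 0.002
F 4.123700482359535 -0.34956994822425497 -2.319494839697425
[{"delta_rot": [0.0, -0.1, 0.0], "linear": [-0.002, -0.0001, 0.0014], "grip": 0.028}, {"delta_rot": [0.0, -0.1, 0.0], "linear": [-0.0019, -0.0001, 0.0014], "grip": 0.028}]
```

Emit:
jog_arm(steps=[{"delta_rot": [0,0,0],"linear": [-0.0021,-0.0001,0.0012],"grip": 0.028},{"delta_rot": [0,0,0],"linear": [-0.0021,-0.0001,0.0012],"grip": 0.028},{"delta_rot": [0,0,0],"linear": [0,0,0],"grip": 0.028},{"delta_rot": [0,0,0],"linear": [0,0,0],"grip": 0.028}])

```text
t: 31.15
tool_pos: [0.6133, -0.057, 0.0741]
tool_rot: [-3.036, 0.355, 0.527]
contact_force: [4.5, -2.7, -0.0]
opening: 0.032
grip_force: 40.4
```

```bash
python3 - <<'E'
from h import *
p,R,o=pose(); where(2,2,p,R); F=np.array(o['contact_force']); print('F',F@CX,F@CY,F[2])
H=lie(2,2,up=.0035,along=-.0022); rows(p,R,*H,4,.028)
E
```

```text
cell in cradle mm: along -2.7 lat -0.1 up 25.8 nub dir 1.0 0.0 0.002
F 5.033214456057984 -1.613774692952586 -0.028875652039038746
[{"delta_rot": [0.0, -0.0, 0.0], "linear": [0.002, -0.0, 0.0052], "grip": 0.028}, {"delta_rot": [0.0, -0.0, 0.0], "linear": [0.002, -0.0, 0.0052], "grip": 0.028}, {"delta_rot": [0.0, -0.0, 0.0], "linear": [0.002, -0.0, 0.0052], "grip": 0.028}, {"delta_rot": [0.0, -0.0, 0.0], "linear": [0.002, -0.0, 0.0052], "grip": 0.028}]
```

Emit:
jog_arm(steps=[{"delta_rot": [0,0,0],"linear": [0.002,0,0.0052],"grip": 0.028},{"delta_rot": [0,0,0],"linear": [0.002,0,0.0052],"grip": 0.028},{"delta_rot": [0,0,0],"linear": [0.0019,0,0.0052],"grip": 0.028},{"delta_rot": [0,0,0],"linear": [0.0019,0,0.0048],"grip": 0.028},{"delta_rot": [0,0,0],"linear": [0,0,0],"grip": 0.028},{"delta_rot": [0,0,0],"linear": [0,0,0],"grip": 0.028}])

```text
t: 31.75
tool_pos: [0.6139, -0.0566, 0.0521]
tool_rot: [-3.035, 0.354, 0.527]
contact_force: [5.3, -0.3, -1.2]
opening: 0.0316
grip_force: 39.5
```

```bash
python3 - <<'E'
from h import *
p,R,o=pose(); where(2,2,p,R); F=np.array(o['contact_force']); print('F',F@CX,F@CY,F[2])
H=lie(2,2,up=.001,along=-.002); rows(p,R,*H,1,.028)
E
```

```text
cell in cradle mm: along -2.2 lat 0.5 up 3.7 nub dir 1.0 0.001 0.002
F 5.282451855338826 0.9115999924364616 -1.2264592219688826
[{"delta_rot": [0.0, -0.1, 0.0], "linear": [0.0011, 0.0005, 0.0025], "grip": 0.028}]
```

Emit:
jog_arm(steps=[{"delta_rot": [0,0,0],"linear": [0.0008,0.0003,0.002],"grip": 0.028},{"delta_rot": [0,0,0],"linear": [0,0,0],"grip": 0.028},{"delta_rot": [0,0,0],"linear": [0,0,0],"grip": 0.028}])

```text
t: 32.05
tool_pos: [0.614, -0.0566, 0.0519]
tool_rot: [-3.034, 0.354, 0.528]
contact_force: [2.3, 1.4, 5.7]
opening: 0.0321
grip_force: 40.0
```

Emit:
jog_arm(steps=[{"delta_rot": [0,0,0],"linear": [0.0003,0,0.001],"grip": 0.028},{"delta_rot": [0,0,0],"linear": [0,0,0],"grip": 0.028},{"delta_rot": [0,0,0],"linear": [0,0,0],"grip": 0.028}])

```text
t: 32.35
tool_pos: [0.614, -0.0566, 0.0518]
tool_rot: [-3.034, 0.354, 0.529]
contact_force: [0.8, 1.6, 9.5]
opening: 0.0321
grip_force: 40.2
```

```bash
python3 - <<'E'
from h import *
p,R,o=pose(); where(2,2,p,R); F=np.array(o['contact_force']); print('F',F@CX,F@CY,F[2],o['tool_pos'])
E
```

```text
cell in cradle mm: along -2.1 lat 0.5 up 3.4 nub dir 1.0 0.001 0.0
F 0.4598451555903794 1.7045766507631719 9.471106704189783 [ 0.61401039 -0.05655048  0.05175917]
```

```bash
python3 - <<'E'
from h import *
check(2,'9')
E
```

```text
top 73 z top [0.0766 0.0775] along [-0.0429 -0.0112] lat [0.0084 0.0129 0.0174]
   axis front lat 0.5 z 62.2 73
side 492 z top [0.0772 0.0784] along [-0.045   0.0314] lat [-0.0183 -0.0088  0.0118]
   axis front lat 1.2 z 60.4 418
   axis rear lat -1.4 z 61.2 74
```

Emit:
jog_arm(steps=[{"delta_rot": [0,0,0],"linear": [0,0,0],"grip": 0.05},{"delta_rot": [0,0,0],"linear": [0,0,0],"grip": 0.05},{"delta_rot": [0,0,0],"linear": [0,0,0],"grip": 0.05},{"delta_rot": [0,0,0],"linear": [0,0,0],"grip": 0.05},{"delta_rot": [0,0,0],"linear": [0,0,-0.03],"grip": 0.05},{"delta_rot": [0,0,0],"linear": [0,0,-0.04],"grip": 0.05},{"delta_rot": [0,0,0],"linear": [0,0,-0.03],"grip": 0.0},{"delta_rot": [0,0,0],"linear": [0,0,0],"grip": 0.0},{"delta_rot": [0,0,0],"linear": [0,0,0],"grip": 0.0}])

```text
t: 33.35
tool_pos: [0.6463, -0.0651, 0.143]
tool_rot: [-3.035, 0.355, 0.528]
contact_force: [-0.4, 0.1, 0.5]
opening: 0.0068
grip_force: 0.0
```

```bash
python3 - <<'E'
from h import *
p,R,o=pose(); print(p,o['contact_force'],o['opening']); check(2,'10'); check(1,'10b')
im=np.load('side10.npz')['im']; cv2.imwrite('pics/s10c.png',cv2.resize(im[200:350,210:360,::-1],None,fx=4,fy=4,interpolation=cv2.INTER_CUBIC))
T=C[2]+np.array([0,0,.0285]); rows(p,R,T,R,4,0.0)
E
```

```text
[ 0.64632039 -0.06511395  0.14299148] [-0.40810933  0.13343078  0.50751094] 0.006846316107745336
top 409 z top [0.0787 0.08  ] along [-0.0421  0.0404] lat [-0.0061  0.0056  0.0158]
   axis front lat -0.0 z 61.0 221
   axis rear lat -1.2 z 61.5 188
side 766 z top [0.0766 0.0777] along [-0.0437  0.0375] lat [-0.0178 -0.0108  0.0076]
   axis front lat 0.4 z 59.7 420
   axis rear lat -0.5 z 60.0 346
side 1027 z top [0.075  0.0758] along [-0.0429  0.039 ] lat [-0.0177 -0.0103  0.0097]
   axis front lat -1.0 z 58.5 544
   axis rear lat -0.8 z 58.5 483
[{"delta_rot": [0.0, 0.0, 0.0], "linear": [-0.0041, -0.0001, 0.016], "grip": 0.0}, {"delta_rot": [0.0, 0.0, 0.0], "linear": [-0.0041, -0.0001, 0.016], "grip": 0.0}, {"delta_rot": [0.0, 0.0, 0.0], "linear": [-0.0041, -0.0001, 0.016], "grip": 0.0}, {"delta_rot": [0.0, 0.0, 0.0], "linear": [-0.0041, -0.0001, 0.016], "grip": 0.0}]
```

View pics/s10c.png

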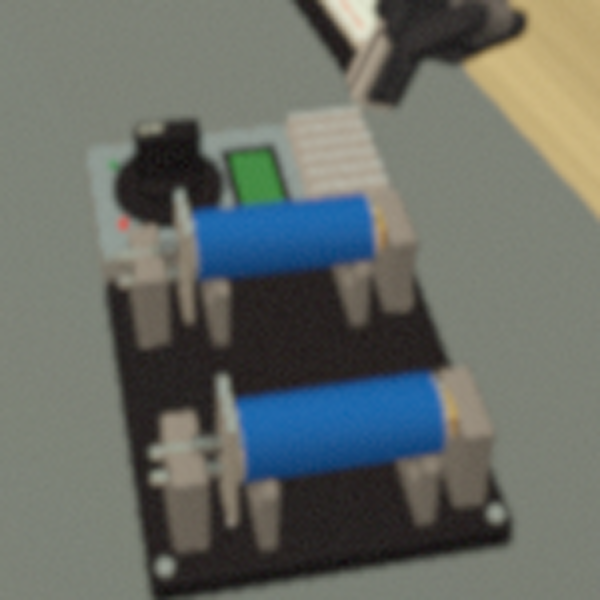

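Both cells are in place, with each plate held back and each nub on its brass. Cell 2's fit is about 1.3 mm high and slightly twisted, so it is hanging. I'll press it down lightly.

Emit:
jog_arm(steps=[{"delta_rot": [0,0,0],"linear": [-0.0041,0,0.016],"grip": 0.0},{"delta_rot": [0,0,0],"linear": [-0.0041,0,0.016],"grip": 0.0},{"delta_rot": [0,0,0],"linear": [-0.0041,0,0.016],"grip": 0.0},{"delta_rot": [0,0,0],"linear": [-0.0041,0,0.011],"grip": 0.0},{"delta_rot": [0,0,0],"linear": [0,0,0.004],"grip": 0.0},{"delta_rot": [0,0,0],"linear": [0,0,0],"grip": 0.0},{"delta_rot": [0,0,0],"linear": [0,0,0],"grip": 0.0}])

```text
t: 34.25
tool_pos: [0.6109, -0.0567, 0.0896]
tool_rot: [-3.036, 0.355, 0.528]
contact_force: [-0.0, -0.2, 0.6]
opening: 0.0001
grip_force: 0.0
```

```bash
python3 - <<'E'
from h import *
p,R,o=pose(); print(p,o['contact_force']); rows(p,R,C[2]+[0,0,.0205],R,2,0.0)
E
```

```text
[ 0.61094999 -0.05666626  0.08956728] [-0.04634106 -0.17354742  0.62434366]
[{"delta_rot": [0.0, 0.0, 0.0], "linear": [0.0011, -0.0001, 0.0044], "grip": 0.0}, {"delta_rot": [0.0, 0.0, 0.0], "linear": [0.0011, -0.0001, 0.0044], "grip": 0.0}]
```

Emit:
jog_arm(steps=[{"delta_rot": [0,0,0],"linear": [0.0013,0,0.0044],"grip": 0.0},{"delta_rot": [0,0,0],"linear": [0.0013,0,0.0044],"grip": 0.0},{"delta_rot": [0,0,0],"linear": [0,0,0],"grip": 0.0},{"delta_rot": [0,0,0],"linear": [0,0,0],"grip": 0.0}])

```text
t: 34.65
tool_pos: [0.6099, -0.0564, 0.0798]
tool_rot: [-3.035, 0.355, 0.53]
contact_force: [-0.2, -0.6, -0.3]
opening: -0.0002
grip_force: 0.0
```

Emit:
jog_arm(steps=[{"delta_rot": [0,0,0],"linear": [0.0003,0,0.0008],"grip": 0.0},{"delta_rot": [0,0,0],"linear": [0,0,0],"grip": 0.0},{"delta_rot": [0,0,0],"linear": [0,0,0],"grip": 0.0}])

```text
t: 34.95
tool_pos: [0.6099, -0.0564, 0.0792]
tool_rot: [-3.035, 0.355, 0.529]
contact_force: [-0.1, -0.2, 1.7]
opening: 0.0
grip_force: 0.8
```

Emit:
jog_arm(steps=[{"delta_rot": [0,0,0],"linear": [0.0003,0,0.0008],"grip": 0.0},{"delta_rot": [0,0,0],"linear": [0,0,0],"grip": 0.0},{"delta_rot": [0,0,0],"linear": [0,0,0],"grip": 0.0}])

```text
t: 35.25
tool_pos: [0.6101, -0.0564, 0.0788]
tool_rot: [-3.035, 0.355, 0.529]
contact_force: [-2.4, 0.8, 5.0]
opening: -0.0001
grip_force: 2.7
```

Emit:
jog_arm(steps=[{"delta_rot": [0,0,0],"linear": [0.0003,0,0.0008],"grip": 0.0},{"delta_rot": [0,0,0],"linear": [0,0,0],"grip": 0.0},{"delta_rot": [0,0,0],"linear": [0,0,0],"grip": 0.0}])

```text
t: 35.55
tool_pos: [0.6102, -0.0563, 0.0786]
tool_rot: [-3.035, 0.355, 0.529]
contact_force: [-2.2, 1.6, 7.3]
opening: -0.0003
grip_force: 3.8
```

```bash
python3 - <<'E'
from h import *
p,R,o=pose(); print(p,o['contact_force']); check(2,'11')
E
```

```text
[ 0.61018519 -0.05627418  0.07857119] [-2.18281673  1.63911497  7.33671358]
top 85 z top [0.0768 0.0779] along [-0.0426 -0.0136] lat [0.004  0.0104 0.016 ]
   axis front lat -0.7 z 60.5 85
side 721 z top [0.0757 0.077 ] along [-0.0439  0.0379] lat [-0.0175 -0.0118  0.0068]
   axis front lat 0.1 z 59.0 408
   axis rear lat -0.0 z 59.0 313
```

Emit:
jog_arm(steps=[{"delta_rot": [0,0,0],"linear": [0.0003,0,0.001],"grip": 0.0},{"delta_rot": [0,0,0],"linear": [0,0,0],"grip": 0.0},{"delta_rot": [0,0,0],"linear": [0,0,0],"grip": 0.0}])

```text
t: 35.95
tool_pos: [0.6103, -0.0562, 0.0783]
tool_rot: [-3.035, 0.355, 0.529]
contact_force: [-2.6, 1.7, 10.3]
opening: -0.0002
grip_force: 5.2
```

Emit:
jog_arm(steps=[{"delta_rot": [0,0,0],"linear": [0,0,-0.03],"grip": 0.0},{"delta_rot": [0,0,0],"linear": [0,0,-0.04],"grip": 0.0},{"delta_rot": [0,0,0],"linear": [0,0,-0.04],"grip": 0.0},{"delta_rot": [0,0,0],"linear": [0.04,0,-0.02],"grip": 0.0},{"delta_rot": [0,0,0],"linear": [0.04,0,0],"grip": 0.0},{"delta_rot": [0,0,0],"linear": [0,0,0],"grip": 0.0},{"delta_rot": [0,0,0],"linear": [0,0,0],"grip": 0.0}])

```text
t: 36.65
tool_pos: [0.7253, -0.0839, 0.1683]
tool_rot: [-3.034, 0.355, 0.536]
contact_force: [0.5, -0.5, -0.4]
opening: -0.0002
grip_force: 0.0
```

```bash
python3 - <<'E'
from h import *
p,R,o=pose(); print(p,o['contact_force']); check(2,'12'); check(1,'12b')
for n in('top12','side12'):
    t=np.load(n+'.npz'); W=cloud(n[:-2],t['d']).reshape(-1,3)
    q=W[(W[:,2]>.068)&(W[:,2]<.08)&(np.hypot(W[:,0]-.583,W[:,1]-.025)<.022)]; print('dial',cv2.minAreaRect(q[:,:2].astype(np.float32)))
    v=W-C[2]; a=v@CX; l=v@CY
    for c in(1,2):
        v=W-C[c]; a=v@CX; l=v@CY; s=(W[:,2]>.0785)&(W[:,2]<.09)&(abs(l)<.016)&(abs(a+.048)<.01); print(n,'plate',c,s.sum(),np.median(a[s]).round(4))
E
```

```text
[ 0.7253332  -0.08394343  0.16832882] [ 0.52523334 -0.45634544 -0.36580006]
top 490 z top [0.0778 0.0791] along [-0.0423  0.0401] lat [-0.0113  0.0033  0.0159]
   axis front lat -0.2 z 60.4 259
   axis rear lat -0.2 z 60.3 231
side 761 z top [0.0757 0.0767] along [-0.0436  0.0375] lat [-0.0175 -0.0107  0.0073]
   axis front lat 0.2 z 59.0 422
   axis rear lat -0.1 z 58.9 339
side 1030 z top [0.075  0.0759] along [-0.043   0.0392] lat [-0.0178 -0.0103  0.0099]
   axis front lat -1.0 z 58.5 546
   axis rear lat -0.7 z 58.5 484
dial ((0.5833311080932617, 0.024913035333156586), (0.013813547790050507, 0.03415736183524132), 77.43357849121094)
top12 plate 1 0 nan
top12 plate 2 27 -0.0477
dial ((0.5811769366264343, 0.02431299164891243), (0.014778886921703815, 0.032985564321279526), 77.12236022949219)
side12 plate 1 48 -0.0483
side12 plate 2 32 -0.0494
  return _methods._mean(a, axis=axis, dtype=dtype,
  ret = ret.dtype.type(ret / rcount)
```

```bash
python3 -c "
from station import ctrl
print(ctrl.finish_job())"
```

```text
the job is handed in; nothing more can be done
None
```

The job is handed in at about 37 s of the 72 s limit. I turned the dial to its off stop first, pushing about 15° past where it began to resist, which loaded the wrist to roughly 7 N m. Then I laid both tall cells in the cradles, nubs on the brass and plates held back; the final camera fit puts both home, and the arm is clear of everything.

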